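# Tip the tray of worn end mills into the regrind box

## Robot

A 7-joint arm with a two-finger parallel gripper is mounted at the origin on a cart in front of the work surface, level with it; the furniture and walls round the work are solid. World frame = base frame: x ahead of the robot, y to its left, z up, the work surface at z = 0. Lengths are in m, angles in rad, forces in N, time in s.
With the tool pointing down it reaches from about 0.4 to 0.85 m from the base axis. Payload 10.4 kg.
Tool frame: the origin (TCP) lies between the finger pads; the fingertips stand 17 mm ahead of it and the grasp point (between the pads) lies 2 mm behind it (bot.tcp_to_tips is the distance from the TCP to the fingertips, in m); z points along the fingers, y is the line along which they close (so a half turn about z gives the same grasp; the last joint's range is limited). The gripper opens to 87 mm and grips with 3 to 60 N. Pads are 19 mm wide; open, the fingers measure 117 mm over their backs; the gripper's body (75 mm by 190 mm) begins 51 mm behind the grasp point.
Start: joints at [1.116, 0.332, -0.065, 1.46, 0.022, 1.35, -0.088], TCP at [0.262, -0.568, 0.24] pointing down, gripper open.
Joint ranges: [-2.6, 2.6], [-0.5, 2.12], [-1.47, 1.34], [0.16, 2.42], [-1.27, 4.41], [0.06, 2.06], [-2.6, 2.6]. Speed limits (rad/s): [2.22, 2.22, 2.79, 2.79, 3.14, 3.14, 3.14].

## Interface

Orientations are given as a 3x3 rotation matrix whose columns are the frame's x, y, z axes.
In Python, from bench import telemetry, viewer, order, bot gives the robot as it stands.
- The arm moves only by the tool drive_tool, never from a script. Its arguments are lists of equal length, an entry for each row: "twist": the turn, a rotation vector about the world's x, y, z in rad, a list of three; "dp": the shift along the world's x, y, z in cm, a list of three; "fingers": the closure, from 0 (fully open) to 1 (shut). In form: {"twist": [[wx, wy, wz], ...], "dp": [[dx, dy, dz], ...], "fingers": [fingers, ...]}. A call has 1 to 5 rows; each row is the pose to reach, as a shift and turn from the pose commanded when the call began; what a row does not reach only later rows make up. A row lasts 1/10 s, in which the tool goes at most 50 mm and 8.59 degrees, less where a joint would pass 70% of its speed; a pose out of reach is approached as far as the arm can. A call with a gripper value outside its range is refused whole. The fingers move at their own pace and stop on an object; "squeeze" is the grip in N (left out, the last holds). Time passes only in rows, so rows that repeat a pose let the fingers close. It gives the time, the measured TCP pose, the force, the opening and the grip force at its end, in the units of the state.
- telemetry.get_obs(): the state, without advancing time (a new reading comes with each control period).
- viewer.capture(name): name is "side" or "top"; returns a dict with "color" (400x640x3 uint8, red, green, blue), "z_map" (400x640 float32, m along the optical axis (not along the pixel's ray), 0 where there is no reading), "fx", "fy", "cx", "cy" (pixels), "dist" ([k1, k2, p1, p2, k3] as OpenCV has them; the pictures are not rectified), "extrinsics" (4x4, takes a point from camera to world coordinates). Camera axes: x right, y down, z forward; pixel columns grow to the right and rows downward; lengths in m; the calibration is good to about 2 mm. A picture is of the moment at which its call begins.
- order.sign_off(): hands the job in; it is judged then, once.
The state is a dict: "time_s": time; "qpos": joint angles; "joint_velocities": joint speeds; "joint_efforts": joint torques, N m; "tcp_pos": TCP position; "orientation": TCP orientation; "contact_force": force on the tool from outside, world axes, zero at the start; "moment": the same for the moment, N m; "width": finger opening in m; "grasp_force": force on a finger pad.
Only numpy, scipy, OpenCV 4.12 (cv2) and the standard library are available. Lean on these libraries where they do the work, as an engineer would, in place of code of your own. Each camera call takes 0.05 s, during which the arm holds its last target. There are 200 camera calls.

## Task

Send the worn end mills off for regrinding: slide the hatch of the regrind box fully open, hook the pouring lip of the tipping tray over the rolled rim of the box so that it rests there, and, keeping it hooked on that rim, tip the tray over about the rim until all three tubes have slid into the box. Then lift the empty tray off, stand it back upright on the worktop where it stood, and slide the hatch fully shut. Leave the tools around undisturbed.

Things in the scene. Friction and masses are not known exactly. Their poses are not given: they have to be found in the camera images.
- regrind_box: grey sheet-steel box fixed to the worktop, 170 (x) by 210 (y) by 101 mm high. Origin: centre of its underside. The half of its top towards +y is an opening, 162 mm wide, y from 0 to 101 mm, under the sliding hatch; the other half is a fixed cover. Inner floor 8 mm above the origin. The side walls end 101 mm up in rails folded 12 mm inwards over the hatch: 146 mm is free between the rails
- box_rim (a point): middle of the rolled rim on top of the box's +y end wall, where the tray is hooked: a round bead of 8 mm diameter along the box's x; this point is on the bead's axis, 83 mm above the worktop, at y = +101 mm in the box frame. The wall below it is 3 mm thick. Axes as the box's: +y points away from the box
- hatch (a joint): sliding hatch of the box: 0 = shut, 0.105 = fully open (slid along the box's -y over the fixed cover), in m; about 1.5 N of friction, it stays where it is left
- hatch_handle (a point): middle of the bar handle on the hatch: a round steel bar of 10 mm diameter, 72 mm long along the box's x, its axis 28 mm above the hatch plate and 124 mm above the worktop, held by a leg at each end. Axes as the box's
- tray_notch (a point): point of the tray that lies on the axis of the box's rolled rim when the tray is properly hooked: under the flat pouring lip, before the upright chin plate. Lip underside 4 mm above this point, chin face 4 mm behind it (tray's +y), lip edge 20 mm before it with a 2 mm hem hanging there; 15 mm above the tray's underside. Axes are the tray's: z up, -y the pouring direction, +y towards the grip
- tray_grip (a point): centre of the black plastic grip slab behind the tray, 56 mm wide (tray's x), 12 mm thick, 44 mm long. It leans out: its length runs along (0, sin 35, cos 35 degrees), its thickness along (0, cos 35, -sin 35) in the tray's axes. This point is at (0, 78.1, 59.5) mm from the tray's origin. Axes are the tray's
- tipping_tray: loose aluminium tipping tray, about 0.22 kg empty, 104 mm wide (x), 36 mm high, 147 mm long without the grip. Origin: centre of its underside, on the worktop when the tray stands; tray_notch lies at (0, -67.5, 15) mm. Its floor is flat at the back, then ramps up 22 degrees to the lip; the chin reaches down to the underside. It stands with its lip roughly towards the box's rim
- tube_1_mid (a point): centre of an end mill in its plastic tube with a coloured cap, 18 mm thick, 82 mm long, 0.06 kg, lying across the tray; it slides down a steep tray
- tube_2_mid (a point): centre of the second such tube in the tray
- tube_3_mid (a point): centre of the third such tube in the tray
- stand: bystander: magnetic indicator stand, 77x130x190 mm, grey base with a post; right of the box. Origin at its underside
- setter: bystander: blue height setter with a dial, 55x54x64 mm, behind the work. Origin at its underside
- block: bystander: steel 51x76x25 mm setup block with holes, behind the work. Origin at its underside
- steps: bystander: black step block, 52x60x36 mm, at the front, right of the box. Origin at its underside

How it is judged:
On the way, in this order (a step that is already met when the one before it is completed fails the run):
1. the hatch is fully open (at least 95 of 105 mm) (value of joint hatch above 0.095 m), for 0.1 s.
2. the tray, loaded and near level (within 20 degrees), rests with its lip hooked on the rim: notch point within 8 mm of the rim's axis along and above, lip touching the box (y of tray_notch in the frame of box_rim between -0.008 and 0.008 m and z of tray_notch in the frame of box_rim between -0.008 and 0.008 m and x of tray_notch in the frame of box_rim between -0.03 and 0.03 m and angle between tipping_tray's own z axis and vertical below 0.35 rad and contact force between tipping_tray and regrind_box above 0.3 N), for 0.15 s.
3. the tray is tipped over by more than 46 degrees with its notch still within 15 mm of the rim's axis, and all three tubes are down in the box (angle between tipping_tray's own z axis and vertical above 0.8 rad and y of tray_notch in the frame of box_rim between -0.015 and 0.015 m and z of tray_notch in the frame of box_rim between -0.015 and 0.015 m and x of tube_1_mid in the frame of regrind_box between -0.082 and 0.082 m and y of tube_1_mid in the frame of regrind_box between -0.102 and 0.102 m and z of each of tube_1_mid, tube_2_mid, tube_3_mid in the frame of regrind_box below 0.07 m and x of tube_2_mid in the frame of regrind_box between -0.082 and 0.082 m and y of tube_2_mid in the frame of regrind_box between -0.102 and 0.102 m and x of tube_3_mid in the frame of regrind_box between -0.082 and 0.082 m and y of tube_3_mid in the frame of regrind_box between -0.102 and 0.102 m), for 0.1 s.
4. the empty tray stands upright on the worktop, back where it stood (within 5 cm) (distance of tipping_tray from where it was at the start of the episode below 0.05 m and height (world z) of tipping_tray below 0.004 m and angle between tipping_tray's own z axis and vertical below 0.1 rad), for 0.2 s.
At the end, for the whole second after the job is handed in: All three tubes lie in the regrind box (centres inside its walls and less than 70 mm above its underside), the hatch is shut to within 6 mm, and the empty tray stands upright (within 6 degrees) and at rest on the worktop, within 5 cm of where it stood at the start (all of step 4 and value of joint hatch below 0.006 m and x of tube_1_mid in the frame of regrind_box between -0.082 and 0.082 m and y of tube_1_mid in the frame of regrind_box between -0.102 and 0.102 m and z of each of tube_1_mid, tube_2_mid, tube_3_mid in the frame of regrind_box below 0.07 m and x of tube_2_mid in the frame of regrind_box between -0.082 and 0.082 m and y of tube_2_mid in the frame of regrind_box between -0.102 and 0.102 m and x of tube_3_mid in the frame of regrind_box between -0.082 and 0.082 m and y of tube_3_mid in the frame of regrind_box between -0.102 and 0.102 m and linear speed of tipping_tray below 0.02 m/s and angular speed of tipping_tray below 0.2 rad/s); the robot touches nothing.
It fails at once if the tray is tipped by more than 34 degrees while it is not hooked on the rim (notch more than 35 mm from the middle of the rim) (angle between tipping_tray's own z axis and vertical above 0.6 rad and distance between tray_notch and box_rim above 0.035 m).
It fails at once if a bystander (stand, height setter, setup block or step block) is pushed more than 2 cm (distance of any of stand, setter, block, steps from where it was at the start of the episode above 0.02 m).
It also fails if it takes over 72 s, if anything falls off the work surface, if the arm or the gripper's body presses on something with over 40 N, if the wrist force passes 120 N, or if a joint passes its speed limit or range.

## Working session

There is one attempt and no reset: what is moved stays moved. The work goes in short steps, Python scripts to look and compute and a tool call to move; the robot and the scene stay as the last step left them, time stands still between calls to the robot, and variables do not carry over. Pictures are saved under pics/ and viewed, at most 10 in all, crops included, and the job is handed in when it is done.

Besides the shell and the picture viewer there is one more tool, called by a JSON object that holds its "fn" and its "kwargs", one argument or row to a line. drive_tool: Moves the arm, as the interface text tells. Its arguments: {"type":"object","properties":{"twist":{"type":"array"},"dp":{"type":"array"},"fingers":{"type":"array"},"squeeze":{"type":"number"}},"required":["twist","dp","fingers"]}

```bash
ls; mkdir -p pics
cat > h.py <<'E'
import numpy as np, cv2
from bench import telemetry, viewer, order, bot
def cap(n):
    c=viewer.capture(n); c['K']=np.array([[c['fx'],0,c['cx']],[0,c['fy'],c['cy']],[0,0,1.]]); c['d']=np.array(c['dist'],float); c['T']=np.array(c['extrinsics']); return c
def rays(c,uv):
    p=cv2.undistortPoints(np.array(uv,float).reshape(-1,1,2),c['K'],c['d']).reshape(-1,2)
    return np.c_[p,np.ones(len(p))]
def plane(c,uv,z):
    r=rays(c,uv)@c['T'][:3,:3].T; o=c['T'][:3,3]; return o+r*((z-o[2])/r[:,2])[:,None]
def cloud(c):
    v,u=np.mgrid[0:400,0:640]; r=rays(c,np.c_[u.ravel(),v.ravel()])
    P=(r*c['z_map'].reshape(-1,1))@c['T'][:3,:3].T+c['T'][:3,3]
    P[c['z_map'].ravel()==0]=np.nan
    return P.reshape(400,640,3)
def save(c,f): cv2.imwrite('pics/'+f,c['color'][:,:,::-1])
E
python3 - <<'E'
from h import *
import pickle
for n in('top','side'):
    c=cap(n); save(c,n+'0.png'); pickle.dump(c,open(n+'.pkl','wb')); print(n,c['T'].round(3).tolist(),c['fx'],c['cx'],c['cy'],c['dist'])
o=telemetry.get_obs(); print(o)
E
```

```text
pics
top [[0.027, -0.998, 0.06, 0.462], [-1.0, -0.027, -0.006, -0.018], [0.008, -0.06, -0.998, 1.5], [0.0, 0.0, 0.0, 1.0]] 474.5223552054988 326.1644355475759 206.51290191946902 [-0.07595706  0.          0.          0.          0.        ]
side [[-0.873, -0.293, 0.389, 0.113], [-0.487, 0.541, -0.686, 0.79], [-0.01, -0.788, -0.615, 0.822], [0.0, 0.0, 0.0, 1.0]] 395.0773446825315 320.9344254411684 200.1447422721868 [-0.08332625  0.          0.          0.          0.        ]
{'time_s': 0.1, 'qpos': array([ 1.11639986,  0.33282018, -0.06468167,  1.46084971,  0.02159113,
        1.34991548, -0.08848746]), 'joint_velocities': array([ 0.00012156, -0.00020605, -0.00049797, -0.00260589,  0.00031558,
       -0.0003725 ,  0.00096075]), 'joint_efforts': array([ 2.04681688e-03, -6.24545717e+01,  2.52224109e-02, -3.90717602e+01,
       -6.13704720e-02,  3.66184185e-02,  1.29761261e-04]), 'tcp_pos': array([ 0.26141728, -0.56734149,  0.23882989]), 'orientation': array([[ 9.08210218e-01,  4.18513856e-01, -5.93667421e-04],
       [ 4.18514274e-01, -9.08209486e-01,  1.15407736e-03],
       [-5.61770161e-05, -1.29660314e-03, -9.99999158e-01]]), 'contact_force': array([ 0.69446308, -0.24889066,  0.21078512]), 'moment': array([ 0.0085187 , -0.02804636, -0.00944112]), 'grasp_force': 0.0, 'width': 0.08675287104007273}
```

View pics/top0.png

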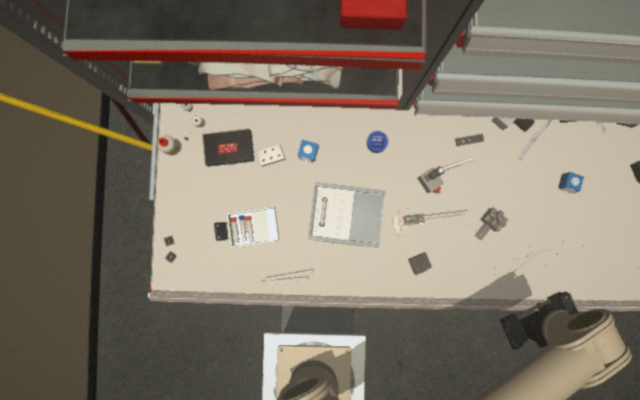

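View pics/side0.png

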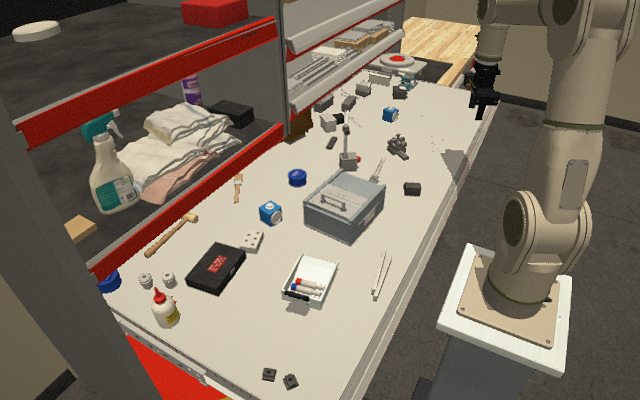

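The top view shows the box at about (347,215) px with its handle at (323,213), and the tray at (252,227) with its grip at (221,231). Image up is world +x and image left is world +y. The side view shows the same layout. Next I measure from the depth data and edges.

Run:
```python
from h import *
import pickle
for n in('top','side'):
    c=pickle.load(open(n+'.pkl','rb')); P=cloud(c); z=P[...,2]
    def rect(m,name):
        m=cv2.morphologyEx(m.astype(np.uint8),cv2.MORPH_OPEN,np.ones((2,2)))
        k,l,s,ce=cv2.connectedComponentsWithStats(m)
        i=1+np.argmax(s[1:,4]); q=P[l==i]
        r=cv2.minAreaRect(q[:,:2].astype(np.float32)); print(n,name,s[i,4],'rect',np.round(r[0],4),np.round(r[1],4),round(r[2],2),'z',np.nanpercentile(q[:,2],[5,50,95]).round(4))
        return q
    near=lambda x0,x1,y0,y1:(P[...,0]>x0)&(P[...,0]<x1)&(P[...,1]>y0)&(P[...,1]<y1)
    B=near(.3,.65,-.25,.12)
    rect(B&(z>.05),'box>.05'); rect(B&(z>.092)&(z<.11),'box rails/top'); rect(B&(z>.108)&(z<.14),'handle')
    T=near(.3,.6,.1,.4)
    rect(T&(z>.012),'tray>.012'); rect(T&(z>.03)&(z<.05),'tray rim')
    g=c['color'].max(2)<60; rect(T&g&(z>.01),'grip'); 
    tab=near(.3,.6,-.2,.4)&(z<.01); print('table z',np.nanmedian(z[tab]))
c=pickle.load(open('top.pkl','rb'))
a=cv2.resize(c['color'][165:260,195:400],None,fx=3.9,fy=3.9,interpolation=cv2.INTER_CUBIC)
cv2.imwrite('pics/topcrop.png',a[:,:,::-1])
```

```text
top box>.05 4047 rect [ 0.524  -0.0973] [0.2224 0.1811] 84.87 z [0.0829 0.0935 0.1032]
top box rails/top 2035 rect [ 0.525  -0.0979] [0.2209 0.1795] 84.77 z [0.0885 0.0963 0.1036]
top handle 95 rect [ 0.5291 -0.0209] [0.0099 0.0814] 84.84 z [0.093  0.1256 0.1324]
top tray>.012 528 rect [0.4796 0.1903] [0.1063 0.    ] 8.32 z [-0.      0.0208  0.0325]
top tray rim 59 rect [0.4649 0.2742] [0.0403 0.0161] 2.56 z [0.0186 0.0377 0.0467]Traceback (most recent call last):
  File "<stdin>", line 16, in <module>
  File "<stdin>", line 8, in rect
    return _wrapfunc(a, 'argmax', axis=axis, out=out, **kwds)
    return bound(*args, **kwds)
ValueError: attempt to get argmax of an empty sequence
```

Run:
```python
from h import *
import pickle
c=pickle.load(open('top.pkl','rb'))
a=cv2.resize(c['color'][165:260,200:400],None,fx=4,fy=4,interpolation=cv2.INTER_CUBIC)
b=pickle.load(open('side.pkl','rb'))['color'][245:315,270:350]; b=cv2.resize(b,None,fx=3,fy=3,interpolation=cv2.INTER_CUBIC)
s=np.zeros((600,800,3),np.uint8); s[:380]=a; s[385:595,:240]=b
b=pickle.load(open('side.pkl','rb'))['color'][165:245,295:395]; b=cv2.resize(b,None,fx=2.6,fy=2.6,interpolation=cv2.INTER_CUBIC)
s[385:385+208,250:510]=b
cv2.imwrite('pics/topcrop.png',s[:,:,::-1])
P=cloud(c)
for uv in [(221,231),(253,212),(252,243),(275,226),(262,228),(240,228)]: print(uv,P[uv[1]-1:uv[1]+2,uv[0]-1:uv[0]+2,2].round(3).tolist(), c['color'][uv[1],uv[0]])
```

```text
(221, 231) [[0.07, 0.062, 0.057], [0.073, 0.066, 0.063], [0.075, 0.063, 0.062]] [62 58 54]
(253, 212) [[0.016, 0.012, 0.002], [-0.0, 0.004, 0.003], [0.005, 0.005, 0.007]] [219 217 196]
(252, 243) [[0.005, 0.002, 0.003], [0.001, 0.041, 0.035], [0.037, 0.038, 0.035]] [207 208 198]
(275, 226) [[0.02, 0.024, 0.021], [0.026, 0.024, 0.023], [0.024, 0.026, 0.013]] [230 231 232]
(262, 228) [[0.014, 0.017, 0.014], [0.013, 0.01, 0.02], [0.015, 0.02, 0.013]] [229 228 210]
(240, 228) [[0.003, 0.018, 0.019], [0.001, 0.018, 0.018], [0.001, -0.001, 0.021]] [204 199 193]
```

View pics/topcrop.png

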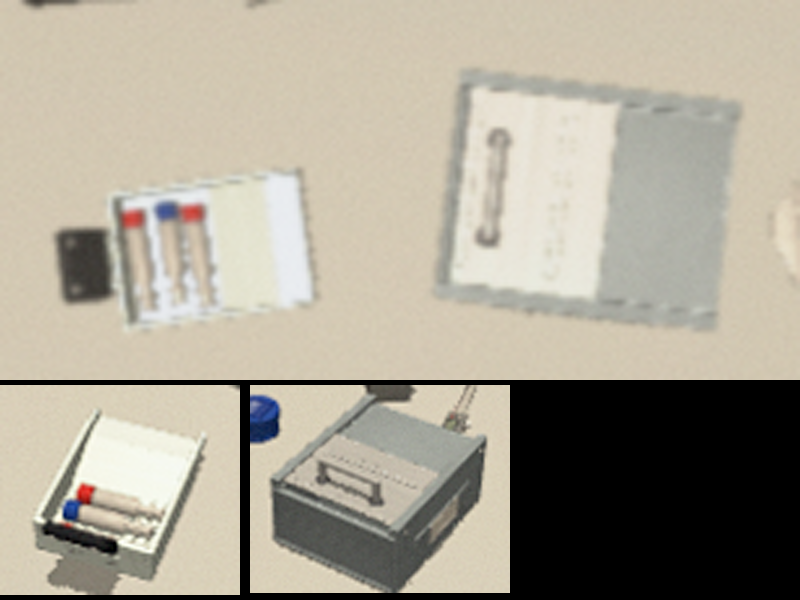

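The crop (4x, offset (200,165)) shows these corners:

- **Box top:** (463,70), (740,102), (715,328), (436,297)
- **Handle ends:** (499,130) and (487,245)
- **Tray rim:** (110,192), (300,170), (316,298), (125,327)
- **Grip:** centred near (85,265)

I'll cast rays through these.

Run:
```python
from h import *
import pickle
c=pickle.load(open('top.pkl','rb'))
f=lambda L:[((u+.5)/4-.5+200,(v+.5)/4-.5+165) for u,v in L]
def rep(n,L,z):
    p=plane(c,f(L),z)[:,:2]; print(n,p.mean(0).round(4),'sides',[round(np.linalg.norm(p[i]-p[i-1]),4) for i in range(len(p))],'ang',[round(np.degrees(np.arctan2(*(p[i]-p[i-1])[::-1])),1) for i in range(len(p))]); print(p.round(4).tolist())
rep('box',[(463,70),(740,102),(715,328),(436,297)],.101)
rep('handle',[(499,130),(487,245)],.129)
rep('tray',[(110,192),(300,170),(316,298),(125,327)],.036)
# grip by mask
g=(c['color'].max(2)<130); g[:, :205]=0; g[:,240:]=0; g[:210]=0; g[250:]=0
k,l,s,ce=cv2.connectedComponentsWithStats(g.astype(np.uint8)); i=1+np.argmax(s[1:,4]); print(s[i],plane(c,[ce[i]],.062))
# tube mids from caps/bodies
rep('tubes',[(133,218),(148,305)],.014);rep('tubes',[(167,211),(180,300)],.014);rep('tubes',[(193,211),(209,300)],.014)
# side view handle depth
d=pickle.load(open('side.pkl','rb')); P=cloud(d); z=P[...,2]
m=(P[...,0]>.3)&(P[...,0]<.65)&(P[...,1]>-.25)&(P[...,1]<.1)
q=P[m&(z>.115)&(z<.14)]; r=cv2.minAreaRect(q[:,:2].astype(np.float32)); print('side handle',len(q),r, q.mean(0))
m=(P[...,0]>.3)&(P[...,0]<.65)&(P[...,1]>.2)&(P[...,1]<.35)&(d['color'].max(2)<60)&(z>.03); q=P[m]; print('side grip',len(q),np.median(q,0))
q=np.argwhere(m).mean(0); print('ray', [plane(d,[(q[1],q[0])],h).round(4).tolist() for h in(.05,.06,.07)])
```

```text
box [ 0.5251 -0.0877] sides [np.float64(0.1689), np.float64(0.2067), np.float64(0.1682), np.float64(0.2067)] ang [np.float64(-5.1), np.float64(-95.0), np.float64(174.8), np.float64(85.2)]
[[0.618, 0.0077], [0.6, -0.1982], [0.4324, -0.1831], [0.4498, 0.0229]]
handle [ 0.5302 -0.0169] sides [np.float64(0.0837), np.float64(0.0837)] ang [np.float64(-4.4), np.float64(175.6)]
[[0.572, -0.0201], [0.4885, -0.0137]]
tray [0.4832 0.1982] sides [np.float64(0.1049), np.float64(0.1481), np.float64(0.0995), np.float64(0.149)] ang [np.float64(8.5), np.float64(-81.8), np.float64(-171.0), np.float64(100.2)]
[[0.5232, 0.2793], [0.5442, 0.1326], [0.4459, 0.1171], [0.4194, 0.2637]]
[214 222  14  19 219] [[0.46665434 0.2910667  0.062     ]]
tubes [0.4703 0.2577] sides [np.float64(0.0692), np.float64(0.0692)] ang [np.float64(11.9), np.float64(-168.1)]
[[0.5042, 0.2648], [0.4365, 0.2505]]
tubes [0.4757 0.2319] sides [np.float64(0.0705), np.float64(0.0705)] ang [np.float64(10.4), np.float64(-169.6)]
[[0.5104, 0.2383], [0.4411, 0.2255]]
tubes [0.4764 0.2103] sides [np.float64(0.0709), np.float64(0.0709)] ang [np.float64(12.2), np.float64(-167.8)]
[[0.511, 0.2178], [0.4417, 0.2028]]
side handle 97 ((0.5297496318817139, -0.011335790157318115), (0.010971049778163433, 0.07903683185577393), 85.43368530273438) [ 0.52918969 -0.01049658  0.12452354]
side grip 105 [0.45868327 0.30612301 0.07597009]
ray [[[0.4706, 0.2889, 0.05]], [[0.466, 0.2954, 0.06]], [[0.4614, 0.3019, 0.07]]]
```

Run:
```python
from h import *
print([ (a,getattr(bot,a)) for a in dir(bot) if not a.startswith('_')])
import pickle
c=pickle.load(open('top.pkl','rb')); P=cloud(c); z=P[...,2]
for n,(u0,u1,v0,v1) in dict(stand=(405,480,150,200),block=(255,290,140,170),setter=(295,325,135,165),steps=(405,435,250,275)).items():
    q=P[v0:v1,u0:u1].reshape(-1,3); q=q[q[:,2]>.015]; print(n,np.nanpercentile(q,[3,97],axis=0).round(3).tolist())
```

```text
[('IKError', <class 'bench.IKError'>), ('tcp_to_tips', 0.017)]
stand [[0.608, -0.424, 0.027], [0.686, -0.317, 0.188]]
block [[0.683, 0.117, 0.017], [0.74, 0.19, 0.031]]
setter [[0.695, 0.01, 0.029], [0.75, 0.061, 0.065]]
steps [[0.353, -0.346, 0.016], [0.408, -0.291, 0.041]]
```

{"fn": "drive_tool", "kwargs": {
  "twist": [
    [0,0,0],
    [0,0,0.13],
    [0,0,0.27],
    [0,0,0.41],
    [0,0,0.55]
  ],
  "dp": [
    [0,0,4],
    [0,2,8],
    [2,5,12],
    [4,8,14],
    [6,12,14]
  ],
  "fingers": [0.3,0.3,0.3,0.3,0.3],
  "squeeze": 40
}}

```text
time_s: 0.6
tcp_pos: [0.3225, -0.4476, 0.3827]
orientation: [[0.552, 0.834, 0.003], [0.834, -0.552, -0.004], [-0.002, 0.005, -1.0]]
contact_force: [0.6, 0.7, -0.0]
width: 0.0622
grasp_force: 0.0
```

{"fn": "drive_tool", "kwargs": {
  "twist": [
    [0,0,0.14],
    [0,0,0.28],
    [0,0,0.42],
    [0,0,0.56],
    [0,0,0.7]
  ],
  "dp": [
    [1.4,3,0],
    [2.8,6,0],
    [4.2,9,0],
    [5.6,12,0],
    [7,15,0]
  ],
  "fingers": [0.3,0.3,0.3,0.3,0.3]
}}

```text
time_s: 1.1
tcp_pos: [0.3919, -0.2963, 0.3793]
orientation: [[-0.116, 0.993, -0.0], [0.993, 0.116, 0.0], [0.0, -0.0, -1.0]]
contact_force: [0.6, -0.0, 1.3]
width: 0.0608
grasp_force: 0.0
```

{"fn": "drive_tool", "kwargs": {
  "twist": [
    [0,0,0.14],
    [0,0,0.28],
    [0,0,0.42],
    [0,0,0.56],
    [0,0,0.7]
  ],
  "dp": [
    [1.4,3,0],
    [2.8,6,-1],
    [4.2,9,-2],
    [5.6,12,-3],
    [7,15,-4]
  ],
  "fingers": [0.3,0.3,0.3,0.3,0.3]
}}

```text
time_s: 1.6
tcp_pos: [0.4618, -0.1463, 0.339]
orientation: [[-0.729, 0.685, -0.0], [0.685, 0.729, -0.0], [0.0, -0.0, -1.0]]
contact_force: [0.4, -0.1, -0.3]
width: 0.061
grasp_force: 0.0
```

{"fn": "drive_tool", "kwargs": {
  "twist": [
    [0,0,0.14],
    [0,0,0.28],
    [0,0,0.42],
    [0,0,0.56],
    [0,0,0.7]
  ],
  "dp": [
    [1.4,3,-1],
    [2.8,6,-2],
    [4.2,9,-3],
    [5.6,12,-4],
    [6.7,13.2,-6]
  ],
  "fingers": [0.3,0.3,0.3,0.3,0.3]
}}

```text
time_s: 2.1
tcp_pos: [0.5295, -0.012, 0.2801]
orientation: [[-0.999, 0.05, 0.002], [0.05, 0.999, 0.001], [-0.002, 0.001, -1.0]]
contact_force: [0.4, -1.1, -0.0]
width: 0.0607
grasp_force: 0.0
```

{"fn": "drive_tool", "kwargs": {
  "twist": [
    [0,0,0.1],
    [0,0,0.14],
    [0,0,0.14]
  ],
  "dp": [
    [0,0,0],
    [0,0,0],
    [0,0,0]
  ],
  "fingers": [0.3,0.3,0.3]
}}

```text
time_s: 2.4
tcp_pos: [0.5284, -0.0156, 0.2791]
orientation: [[-0.997, -0.081, -0.001], [-0.081, 0.997, 0.0], [0.001, 0.0, -1.0]]
contact_force: [-0.2, 0.4, -0.4]
width: 0.061
grasp_force: 0.0
```

Run:
```python
from h import *
o=telemetry.get_obs(); print(o['time_s'],o['qpos'].round(3),o['tcp_pos'].round(4),o['orientation'].round(3).tolist())
```

```text
2.4 [ 0.58   0.16  -0.703  1.623  0.104  1.398  1.516] [ 0.5284 -0.0156  0.2791] [[-0.997, -0.081, -0.001], [-0.081, 0.997, 0.0], [0.001, 0.0, -1.0]]
```

{"fn": "drive_tool", "kwargs": {
  "twist": [
    [0,0,-0.1],
    [0,0,-0.168],
    [0,0,-0.168],
    [0,0,-0.168],
    [0,0,-0.168]
  ],
  "dp": [
    [0,0,-3],
    [0,0,-7],
    [0,0,-11],
    [0,0,-14],
    [0,0,-15.5]
  ],
  "fingers": [0.35,0.35,0.35,0.35,0.35]
}}

```text
time_s: 2.9
tcp_pos: [0.5271, -0.0159, 0.122]
orientation: [[-0.996, 0.089, -0.003], [0.089, 0.996, 0.0], [0.003, 0.0, -1.0]]
contact_force: [-0.1, -0.5, 0.4]
width: 0.0568
grasp_force: 0.0
```

{"fn": "drive_tool", "kwargs": {
  "twist": [
    [0,0,0],
    [0,0,0],
    [0,0,0],
    [0,0,0],
    [0,0,0]
  ],
  "dp": [
    [0,0,0],
    [0,0,0],
    [0,0,0],
    [0,0,0],
    [0,0,0]
  ],
  "fingers": [0.7,1,1,1,1],
  "squeeze": 20
}}

```text
time_s: 3.4
tcp_pos: [0.5291, -0.0157, 0.1255]
orientation: [[-0.996, 0.088, 0.001], [0.088, 0.996, -0.0], [-0.001, -0.0, -1.0]]
contact_force: [0.3, -0.3, -0.1]
width: 0.0245
grasp_force: 0.0
```

Run:
```python
from h import *
o=telemetry.get_obs(); print(o['time_s'],o['qpos'].round(3),o['tcp_pos'].round(4),o['width'],o['contact_force'])
c=cap('side'); cv2.imwrite('pics/g1.png',cv2.resize(c['color'][100:300,220:420],None,fx=2.5,fy=2.5)[:,:,::-1])
```

```text
3.4 [ 0.532  0.29  -0.671  1.823  0.202  1.096  1.271] [ 0.5291 -0.0157  0.1255] 0.024494806325720802 [ 0.28728609 -0.31934913 -0.06330084]
```

View pics/g1.png

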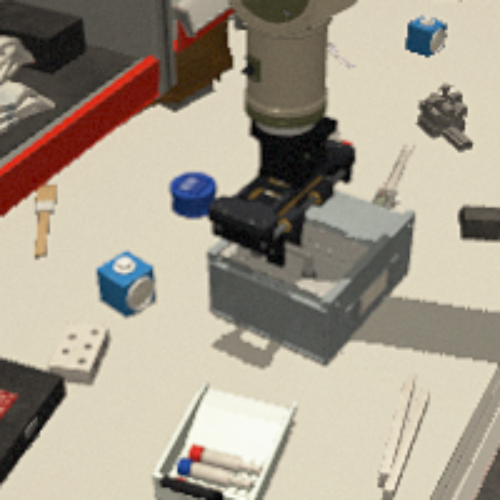

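The gripper is over the handle, at about (285,240) in the crop, and the fingers are still closing.

{"fn": "drive_tool", "kwargs": {
  "twist": [
    [0,0,0],
    [0,0,0],
    [0,0,0],
    [0,0,0]
  ],
  "dp": [
    [0,0,0],
    [0,0,0],
    [0,0,0],
    [0,0,0]
  ],
  "fingers": [1,1,1,1]
}}

```text
time_s: 3.85
tcp_pos: [0.5287, -0.0157, 0.1248]
orientation: [[-0.996, 0.088, 0.0], [0.088, 0.996, -0.0], [-0.0, 0.0, -1.0]]
contact_force: [-0.3, -1.3, 2.8]
width: 0.0089
grasp_force: 20.0
```

{"fn": "drive_tool", "kwargs": {
  "twist": [
    [0,0,0],
    [0,0,0],
    [0,0,0],
    [0,0,0],
    [0,0,0]
  ],
  "dp": [
    [-0.1,-1,0],
    [-0.3,-3,0],
    [-0.45,-5,0],
    [-0.6,-7,0],
    [-0.78,-9,0]
  ],
  "fingers": [1,1,1,1,1]
}}

```text
time_s: 4.35
tcp_pos: [0.5204, -0.1066, 0.1247]
orientation: [[-0.996, 0.087, -0.001], [0.087, 0.996, 0.0], [0.001, 0.0, -1.0]]
contact_force: [-0.7, 2.0, 3.9]
width: 0.009
grasp_force: 20.0
```

{"fn": "drive_tool", "kwargs": {
  "twist": [
    [0,0,0],
    [0,0,0],
    [0,0,0],
    [0,0,0]
  ],
  "dp": [
    [-0.08,-0.9,0],
    [-0.14,-1.6,0],
    [-0.14,-1.6,0],
    [-0.14,-1.6,0]
  ],
  "fingers": [1,1,1,1]
}}

```text
time_s: 4.75
tcp_pos: [0.52, -0.1113, 0.1246]
orientation: [[-0.997, 0.079, -0.0], [0.079, 0.997, 0.012], [0.001, 0.012, -1.0]]
contact_force: [-1.5, 35.2, 6.4]
width: 0.0093
grasp_force: 20.0
```

The slide stopped near 96 mm with 35 N on the tool. I'll ease off and check.

{"fn": "drive_tool", "kwargs": {
  "twist": [
    [0,0,0],
    [0,0,0],
    [0,0,0]
  ],
  "dp": [
    [0,0.6,0],
    [0.03,0.9,0],
    [0.03,0.9,0]
  ],
  "fingers": [1,1,1]
}}

```text
time_s: 5.05
tcp_pos: [0.52, -0.1109, 0.1247]
orientation: [[-0.996, 0.086, 0.001], [0.086, 0.996, 0.002], [-0.0, 0.002, -1.0]]
contact_force: [1.3, 8.7, 1.3]
width: 0.009
grasp_force: 20.0
```

Run:
```python
from h import *
o=telemetry.get_obs(); print(o['time_s'],o['tcp_pos'].round(4),o['width'],o['contact_force'])
c=cap('side'); d=cap('top')
s=np.zeros((600,800,3),np.uint8)
s[:400]=cv2.resize(c['color'][150:250,270:470],None,fx=4,fy=4,interpolation=cv2.INTER_CUBIC)
s[400:600,:400]=cv2.resize(d['color'][165:265,280:480],None,fx=2,fy=2)
cv2.imwrite('pics/g2.png',s[:,:,::-1])
```

```text
5.05 [ 0.52   -0.1109  0.1247] 0.008994734795538303 [1.33909697 8.66674265 1.26337891]
```

View pics/g2.png

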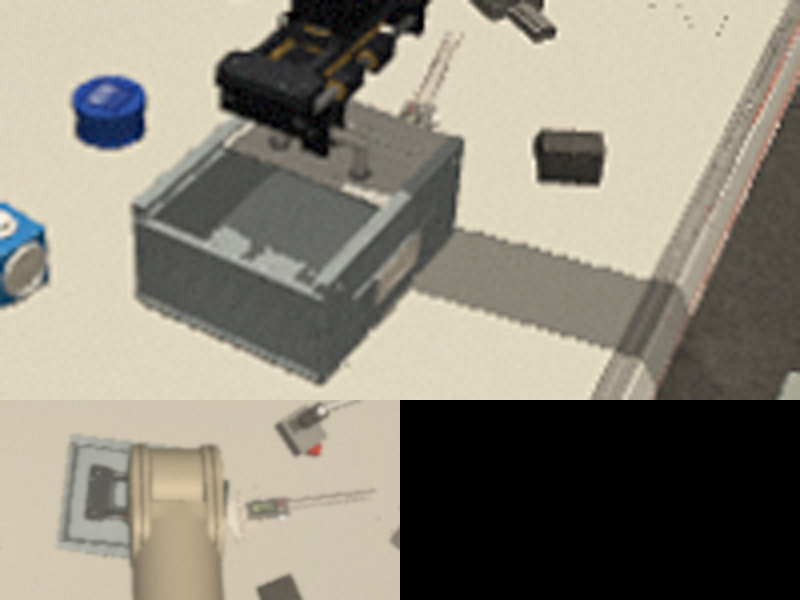

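The side crop shows the hatch over the cover, with its front edge from about (228,150) to (380,200). I'll locate that edge in the box frame.

Run:
```python
from h import *
c=cap('side'); import pickle
e=np.array([.525,-.0875]); y=np.array([.0872,.9962]); x=np.array([.9962,-.0872])
def bx(c,L,z):
    p=plane(c,L,z)[:,:2]-e; return np.c_[p@x,p@y].round(4).tolist()
f=lambda L:[(270+u/4-.4,150+v/4-.4) for u,v in L]
print('edge',bx(c,f([(228,150),(340,187)]),.096),'corner',bx(c,f([(135,205),(322,297),(462,140)]),.101),'legs',bx(c,f([(280,145),(360,178)]),.096))
t=pickle.load(open('top.pkl','rb')); g=lambda L:[((u+.5)/4-.5+200,(v+.5)/4-.5+165) for u,v in L]
print('shut plate L edge',bx(t,g([(473,85),(455,290)]),.096),'R edge',bx(t,g([(620,105),(598,298)]),.096))
o=telemetry.get_obs()['tcp_pos'][:2]-e; print('tcp box',o@x,o@y)
```

```text
edge [[0.0637, 0.0082], [-0.0332, 0.0011]] corner [[0.0792, 0.1094], [-0.089, 0.1215], [-0.0854, -0.0978]] legs [[0.0333, -0.0198], [-0.0402, -0.017]]
shut plate L edge [[0.0747, 0.0945], [-0.0779, 0.0902]] R edge [[0.0724, -0.0158], [-0.0717, -0.0154]]
tcp box -0.0029153287415989684 -0.023729543327487997
```

The 35 N load is well above hatch friction, and the hatch edge sits near box y = 0, so I take this as the end stop; it probably started slightly ajar. Releasing and moving to the tray.

{"fn": "drive_tool", "kwargs": {
  "twist": [
    [0,0,0],
    [0,0,0],
    [0,0,0],
    [0,0,0],
    [0,0,0]
  ],
  "dp": [
    [0,0,0],
    [0,0,0],
    [0,0,2],
    [0,0,6],
    [0,0,10]
  ],
  "fingers": [0.5,0.5,0.5,0.5,0.5]
}}

```text
time_s: 5.7
tcp_pos: [0.5188, -0.1137, 0.2251]
orientation: [[-0.996, 0.089, -0.002], [0.089, 0.996, 0.0], [0.002, -0.0, -1.0]]
contact_force: [0.4, 0.0, 0.6]
width: 0.0395
grasp_force: 0.0
```

{"fn": "drive_tool", "kwargs": {
  "twist": [
    [0,0,0],
    [0,0,0],
    [0,0,0.1],
    [0,0,0.18],
    [0,0,0.253]
  ],
  "dp": [
    [0,0,4],
    [0,4,8],
    [-1,9,10],
    [-2,14,10],
    [-3,19,10]
  ],
  "fingers": [0.5,0.5,0.5,0.5,0.5]
}}

```text
time_s: 6.2
tcp_pos: [0.4918, 0.0662, 0.3253]
orientation: [[-0.986, -0.166, 0.002], [-0.166, 0.986, -0.001], [-0.001, -0.001, -1.0]]
contact_force: [1.5, 0.3, 0.0]
width: 0.0437
grasp_force: 0.0
```

{"fn": "drive_tool", "kwargs": {
  "twist": [
    [0,0,0],
    [-0.1,-0.017,0],
    [-0.2,-0.034,0],
    [-0.3,-0.05,0],
    [-0.4,-0.067,0]
  ],
  "dp": [
    [0,4.5,0],
    [-1,9,0],
    [-2,14,0],
    [-2.5,19,0],
    [-3,24,0]
  ],
  "fingers": [0.5,0.5,0.5,0.5,0.5]
}}

```text
time_s: 6.7
tcp_pos: [0.4651, 0.2841, 0.3252]
orientation: [[-0.986, -0.153, 0.06], [-0.164, 0.916, -0.365], [0.001, -0.37, -0.929]]
contact_force: [1.3, -1.2, -0.2]
width: 0.0436
grasp_force: 0.0
```

{"fn": "drive_tool", "kwargs": {
  "twist": [
    [-0.1,-0.017,0],
    [-0.202,-0.034,0],
    [-0.202,-0.034,0],
    [-0.202,-0.034,0]
  ],
  "dp": [
    [0,3,-3],
    [0,4,-6],
    [0,4,-8],
    [0,4,-8]
  ],
  "fingers": [0.5,0.5,0.5,0.5]
}}

```text
time_s: 7.1
tcp_pos: [0.4646, 0.3222, 0.2416]
orientation: [[-0.986, -0.143, 0.084], [-0.165, 0.823, -0.543], [0.008, -0.55, -0.835]]
contact_force: [1.1, -0.3, 0.6]
width: 0.0432
grasp_force: 0.0
```

Run:
```python
from h import *
o=telemetry.get_obs(); print(o['time_s'],o['qpos'].round(3),o['tcp_pos'].round(4),o['orientation'].round(3).tolist(),o['width'])
```

```text
7.1 [-0.338  0.604 -0.872  1.373  0.747  1.881  0.546] [0.4646 0.3222 0.2416] [[-0.986, -0.143, 0.084], [-0.165, 0.823, -0.543], [0.008, -0.55, -0.835]] 0.043177166001013054
```

{"fn": "drive_tool", "kwargs": {
  "twist": [
    [0,0,0],
    [0,0,0],
    [0,0,0]
  ],
  "dp": [
    [-0.4,1.3,-4],
    [-0.8,2.7,-8],
    [-0.8,2.7,-8]
  ],
  "fingers": [0.5,0.5,0.5]
}}

```text
time_s: 7.4
tcp_pos: [0.457, 0.3482, 0.1626]
orientation: [[-0.987, -0.14, 0.084], [-0.163, 0.824, -0.542], [0.007, -0.549, -0.836]]
contact_force: [0.5, -1.1, -0.4]
width: 0.0436
grasp_force: 0.0
```

Run:
```python
from h import *
from scipy.spatial.transform import Rotation as R
o=telemetry.get_obs(); Rm=o['orientation']; print(o['time_s'],o['qpos'].round(3),o['tcp_pos'].round(4),Rm.round(3).tolist(),o['width'])
a=np.radians(9.5); c,s=np.cos(a),np.sin(a); t=np.radians(35)
Y=np.array([-s*np.cos(t),c*np.cos(t),-np.sin(t)]); Z=-np.array([-s*np.sin(t),c*np.sin(t),np.cos(t)]); D=np.c_[np.cross(Y,Z),Y,Z]
print('rotvec to go',R.from_matrix(D@Rm.T).as_rotvec().round(3))
c=cap('side'); cv2.imwrite('pics/g3.png',cv2.resize(c['color'][170:320,240:390],None,fx=4,fy=4,interpolation=cv2.INTER_CUBIC)[:,:,::-1])
```

```text
7.4 [-0.393  0.704 -0.849  1.408  0.778  1.796  0.446] [0.457  0.3482 0.1626] [[-0.987, -0.14, 0.084], [-0.163, 0.824, -0.542], [0.007, -0.549, -0.836]] 0.04361599563088038
rotvec to go [-0.028 -0.012  0.002]
```

View pics/g3.png

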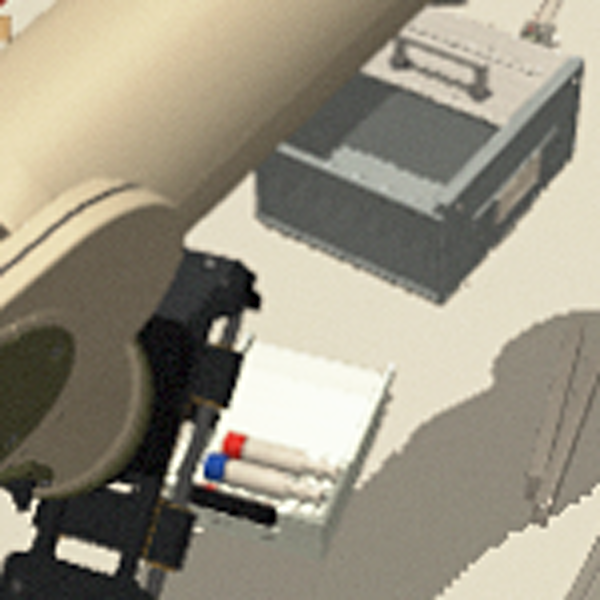

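The side crop shows the hatch open and the gripper above and behind the tray grip, which is at about (235,500). Approaching along the grip's axis.

{"fn": "drive_tool", "kwargs": {
  "twist": [
    [-0.028,-0.012,0],
    [-0.028,-0.012,0],
    [-0.028,-0.012,0],
    [-0.028,-0.012,0],
    [-0.028,-0.012,0]
  ],
  "dp": [
    [0,0.1,-2.1],
    [0.3,-1.9,-5],
    [0.6,-3.7,-7.7],
    [0.8,-4.9,-9.4],
    [0.9,-5.5,-10.3]
  ],
  "fingers": [0.5,0.5,0.5,0.5,0.5]
}}

```text
time_s: 7.95
tcp_pos: [0.4683, 0.2927, 0.0641]
orientation: [[-0.987, -0.128, 0.097], [-0.16, 0.81, -0.564], [-0.007, -0.572, -0.82]]
contact_force: [0.5, -0.8, 0.2]
width: 0.0435
grasp_force: 0.0
```

{"fn": "drive_tool", "kwargs": {
  "twist": [
    [0,0,0],
    [0,0,0]
  ],
  "dp": [
    [0,0,0],
    [0,0,0]
  ],
  "fingers": [0.5,0.5]
}}

```text
time_s: 8.15
tcp_pos: [0.4668, 0.2958, 0.0641]
orientation: [[-0.986, -0.131, 0.098], [-0.164, 0.811, -0.562], [-0.006, -0.571, -0.821]]
contact_force: [-0.1, 0.1, 0.2]
width: 0.0433
grasp_force: 0.0
```

Run:
```python
from h import *
o=telemetry.get_obs(); print(o['time_s'],o['qpos'].round(3),o['tcp_pos'].round(4),o['orientation'].round(3).tolist(),o['contact_force'].round(1))
c=cap('side'); d=cap('top'); s=np.zeros((560,800,3),np.uint8); s[:,:400]=cv2.resize(c['color'][210:350,230:330],None,fx=4,fy=4,interpolation=cv2.INTER_CUBIC); s[:,400:]=cv2.resize(d['color'][160:300,180:280],None,fx=4,fy=4,interpolation=cv2.INTER_CUBIC)
cv2.imwrite('pics/g4.png',s[:,:,::-1])
```

```text
8.15 [-0.335  0.759 -0.804  1.568  0.85   1.632  0.383] [0.4668 0.2958 0.0641] [[-0.986, -0.131, 0.098], [-0.164, 0.811, -0.562], [-0.006, -0.571, -0.821]] [-0.1  0.1  0.2]
```

View pics/g4.png

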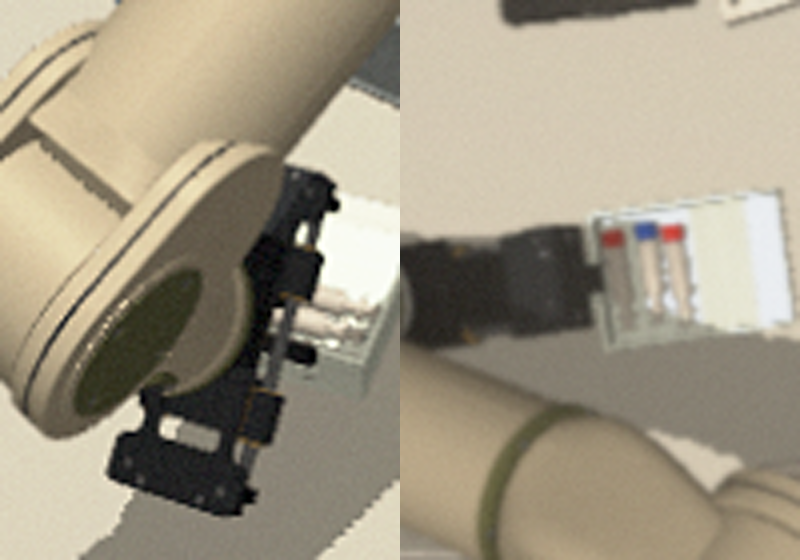

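The gripper straddles the slab and the tray is undisturbed. Going slightly deeper and closing.

{"fn": "drive_tool", "kwargs": {
  "twist": [
    [0,0,0],
    [0,0,0],
    [0,0,0],
    [0,0,0],
    [0,0,0]
  ],
  "dp": [
    [0,-0.2,-0.3],
    [0,-0.2,-0.3],
    [0,-0.2,-0.3],
    [0,-0.2,-0.3],
    [0,-0.2,-0.3]
  ],
  "fingers": [0.7,0.9,1,1,1],
  "squeeze": 55
}}

```text
time_s: 8.75
tcp_pos: [0.4658, 0.2931, 0.059]
orientation: [[-0.986, -0.133, 0.097], [-0.165, 0.809, -0.564], [-0.004, -0.573, -0.82]]
contact_force: [-0.0, -6.2, 8.6]
width: 0.0116
grasp_force: 53.6
```

{"fn": "drive_tool", "kwargs": {
  "twist": [
    [0,0,0],
    [0,0,0],
    [0,0,0],
    [0,0,0]
  ],
  "dp": [
    [0,0,0],
    [0,0,0],
    [0,0,0],
    [0,0,0]
  ],
  "fingers": [1,1,1,1]
}}

```text
time_s: 9.15
tcp_pos: [0.4658, 0.2931, 0.0591]
orientation: [[-0.986, -0.133, 0.097], [-0.165, 0.809, -0.564], [-0.004, -0.572, -0.82]]
contact_force: [-0.8, -1.2, 2.5]
width: 0.0118
grasp_force: 55.0
```

Run:
```python
from h import *
import pickle
o=telemetry.get_obs(); print(o['time_s'],o['tcp_pos'].round(4),o['orientation'].round(3).tolist(),o['contact_force'].round(1),o['width'],o['grasp_force'])
c=cap('top'); P=cloud(c); 
# tray rim corners now vs before: registration of the tray crop between the two pictures
t=pickle.load(open('top.pkl','rb'))['color']
pt=cv2.goodFeaturesToTrack(cv2.cvtColor(t,cv2.COLOR_RGB2GRAY),30,.05,3,mask=np.pad(np.ones((48,52),np.uint8),((202,150),(227,361))))
q,st,_=cv2.calcOpticalFlowPyrLK(t,c['color'],pt,None); d=(q-pt)[st.ravel()==1].reshape(-1,2); print('px shift',np.median(d,0),len(d))
```

```text
9.15 [0.4658 0.2931 0.0591] [[-0.986, -0.133, 0.097], [-0.165, 0.809, -0.564], [-0.004, -0.572, -0.82]] [-0.8 -1.2  2.5] 0.011773466444402012 54.99496285803616
px shift [ 0.00091553 -0.06797791] 27
```

Gripped without moving the tray. Lifting, turning to the box yaw, and hovering behind the rim.

{"fn": "drive_tool", "kwargs": {
  "twist": [
    [0,0,0],
    [0,0,0],
    [0,0,0],
    [0,0,0],
    [0,0,0]
  ],
  "dp": [
    [0,0,1],
    [0,0,3],
    [0,0,5.5],
    [0,0,8],
    [0,0,10.5]
  ],
  "fingers": [1,1,1,1,1]
}}

```text
time_s: 9.7
tcp_pos: [0.4656, 0.2936, 0.1662]
orientation: [[-0.986, -0.133, 0.098], [-0.165, 0.81, -0.563], [-0.004, -0.571, -0.821]]
contact_force: [0.5, 0.1, -3.6]
width: 0.0117
grasp_force: 55.0
```

{"fn": "drive_tool", "kwargs": {
  "twist": [
    [0,0,-0.03],
    [0,0,-0.08],
    [0,0,-0.14],
    [0,0,-0.2],
    [0,0,-0.251]
  ],
  "dp": [
    [0.8,-1,0],
    [2.5,-3.2,0],
    [4.4,-5.7,0],
    [6.3,-8.2,0],
    [7.7,-10,0]
  ],
  "fingers": [1,1,1,1,1]
}}

```text
time_s: 10.2
tcp_pos: [0.5443, 0.1902, 0.1636]
orientation: [[-0.996, 0.077, -0.049], [0.091, 0.816, -0.571], [-0.004, -0.573, -0.82]]
contact_force: [0.2, 0.0, -3.8]
width: 0.0115
grasp_force: 55.0
```

{"fn": "drive_tool", "kwargs": {
  "twist": [
    [0,0,0],
    [0,0,0],
    [0,0,0]
  ],
  "dp": [
    [0.5,-0.6,0],
    [0.6,-0.8,0],
    [0.6,-0.8,0]
  ],
  "fingers": [1,1,1]
}}

```text
time_s: 10.5
tcp_pos: [0.5482, 0.1859, 0.1637]
orientation: [[-0.996, 0.07, -0.046], [0.084, 0.817, -0.57], [-0.003, -0.572, -0.82]]
contact_force: [-0.4, 0.9, -4.2]
width: 0.0115
grasp_force: 55.0
```

Run:
```python
from h import *
o=telemetry.get_obs(); Rm=o['orientation']; print(o['time_s'],o['qpos'].round(3),o['tcp_pos'].round(4),Rm.round(3).tolist(),o['contact_force'].round(1),o['moment'].round(2),o['width'])
print('pitch',np.degrees(np.arcsin(-Rm[2,1])),'yaw',np.degrees(np.arctan2(-Rm[0,1],Rm[1,1])),'roll',np.degrees(np.arcsin(Rm[2,0])))
c=cap('side'); d=cap('top'); s=np.zeros((560,800,3),np.uint8); s[:,:400]=cv2.resize(c['color'][170:310,270:370],None,fx=4,fy=4,interpolation=cv2.INTER_CUBIC); s[:,400:]=cv2.resize(d['color'][160:300,230:330],None,fx=4,fy=4,interpolation=cv2.INTER_CUBIC)
cv2.imwrite('pics/g5.png',s[:,:,::-1])
```

```text
10.5 [-0.142  0.665 -0.755  1.427  0.772  1.76   0.518] [0.5482 0.1859 0.1637] [[-0.996, 0.07, -0.046], [0.084, 0.817, -0.57], [-0.003, -0.572, -0.82]] [-0.4  0.9 -4.2] [ 1.52 -0.22 -0.06] 0.011487379983843376
pitch 34.86476400728454 yaw -4.919811504271299 roll -0.1562234216734458
```

View pics/g5.png

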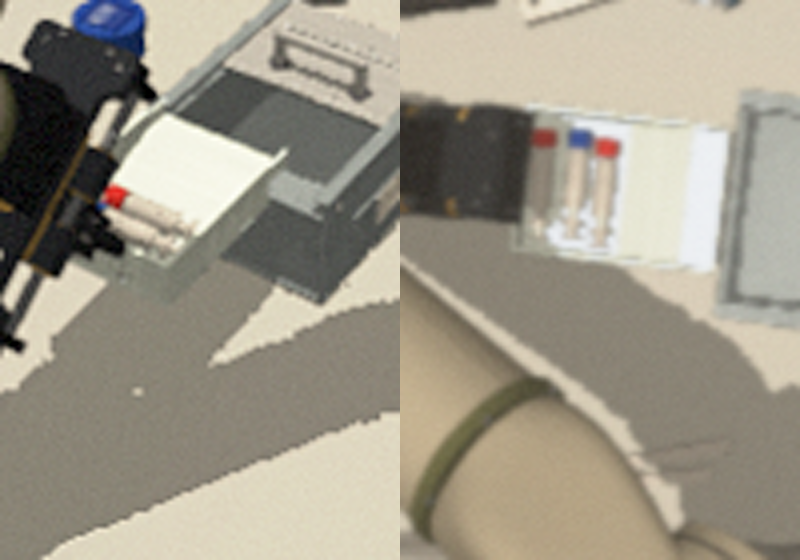

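The tray is level over the approach side and the tubes are still at the back. The lip edge runs from (725,128) to (717,270), and the box edge from (742,92) to (718,315). Checking these in the box frame.

Run:
```python
from h import *
c=cap('top')
e=np.array([.525,-.0875]); y=np.array([.0872,.9962]); x=np.array([.9962,-.0872])
def bx(L,z):
    L=[((u-400+.5)/4-.5+230,(v+.5)/4-.5+160) for u,v in L]
    p=plane(c,L,z)[:,:2]-e; return np.c_[p@x,p@y].round(4).tolist()
print('lip',bx([(725,128),(717,270)],.125),'walltop',bx([(725,128),(717,270)],.14)); print('tray back',bx([(530,105),(513,248)],.14)); print('box',bx([(742,92),(717,316)],.101))
```

```text
lip [[0.0527, 0.1121], [-0.0505, 0.1059]] walltop [[0.0514, 0.1116], [-0.0507, 0.1055]]
tray back [[0.0518, 0.2531], [-0.0518, 0.2526]]
box [[0.0828, 0.1036], [-0.0837, 0.1027]]
```

{"fn": "drive_tool", "kwargs": {
  "twist": [
    [0,0,0],
    [0,0,0],
    [0,0,0],
    [0,0,0],
    [0,0,0]
  ],
  "dp": [
    [-0.1,-1.2,0],
    [-0.2,-2.3,0],
    [-0.2,-2.3,-1],
    [-0.2,-2.3,-2],
    [-0.2,-2.3,-2.8]
  ],
  "fingers": [1,1,1,1,1]
}}

```text
time_s: 11.15
tcp_pos: [0.5465, 0.1621, 0.1345]
orientation: [[-0.996, 0.071, -0.046], [0.085, 0.817, -0.57], [-0.003, -0.572, -0.82]]
contact_force: [0.2, -0.2, -5.0]
width: 0.0116
grasp_force: 55.0
```

{"fn": "drive_tool", "kwargs": {
  "twist": [
    [0,0,0],
    [0,0,0],
    [0,0,0],
    [0,0,0],
    [0,0,0]
  ],
  "dp": [
    [0,0,-0.2],
    [0,0,-0.4],
    [0,0,-0.6],
    [0,0,-0.8],
    [0,0,-0.9]
  ],
  "fingers": [1,1,1,1,1]
}}

```text
time_s: 11.65
tcp_pos: [0.5469, 0.1623, 0.127]
orientation: [[-0.996, 0.072, -0.045], [0.085, 0.817, -0.57], [-0.004, -0.572, -0.82]]
contact_force: [0.1, 1.7, -0.9]
width: 0.0114
grasp_force: 55.0
```

{"fn": "drive_tool", "kwargs": {
  "twist": [
    [0,0,0],
    [0,0,0],
    [0,0,0],
    [0,0,0],
    [0,0,0]
  ],
  "dp": [
    [0,0,-0.1],
    [0,-0.2,-0.1],
    [0,-0.4,-0.1],
    [-0.05,-0.5,-0.1],
    [-0.05,-0.5,-0.1]
  ],
  "fingers": [1,1,1,1,1]
}}

```text
time_s: 12.15
tcp_pos: [0.547, 0.1591, 0.1271]
orientation: [[-0.997, 0.072, -0.042], [0.083, 0.819, -0.568], [-0.006, -0.569, -0.822]]
contact_force: [3.3, 11.5, 6.1]
width: 0.0114
grasp_force: 55.0
```

The lip rests and the chin touches the bead at the predicted pose. Computing the arc about the rim.

Run:
```python
from h import *
o=telemetry.get_obs(); print(o['time_s'],o['qpos'].round(3),o['tcp_pos'].round(4),o['contact_force'].round(1))
a0=np.degrees(np.arctan2(.0441,.1453)); r=np.hypot(.0441,.1453)*100
A=np.array([.9962,-.0872])
for s in(0,20,40,60):
    tw=[];dp=[]
    for k in range(1,6):
        t=4*k; f=lambda q:np.radians(a0+s+q); dy=r*(np.cos(f(t))-np.cos(f(0))); dz=r*(np.sin(f(t))-np.sin(f(0)))
        tw.append([*(np.radians(t)*A).round(3),0]); dp.append([round(.0872*dy,2),round(.9962*dy,2),round(dz,2)])
    print(s,[list(map(float,q)) for q in tw] if s==0 else '',[list(map(float,q)) for q in dp])
```

```text
12.15 [-0.098  0.669 -0.745  1.505  0.79   1.679  0.504] [0.547  0.1591 0.1271] [ 3.3 11.5  6.1]
0 [[0.07, -0.006, 0.0], [0.139, -0.012, 0.0], [0.209, -0.018, 0.0], [0.278, -0.024, 0.0], [0.348, -0.03, 0.0]] [[-0.03, -0.34, 1.0], [-0.07, -0.75, 1.98], [-0.11, -1.23, 2.92], [-0.16, -1.77, 3.83], [-0.21, -2.38, 4.7]]
20  [[-0.06, -0.66, 0.83], [-0.12, -1.38, 1.6], [-0.19, -2.15, 2.33], [-0.26, -2.97, 2.99], [-0.34, -3.83, 3.6]]
40  [[-0.08, -0.9, 0.55], [-0.16, -1.84, 1.03], [-0.25, -2.81, 1.45], [-0.33, -3.81, 1.79], [-0.42, -4.83, 2.07]]
60  [[-0.09, -1.04, 0.2], [-0.18, -2.08, 0.34], [-0.27, -3.14, 0.39], [-0.37, -4.19, 0.38], [-0.46, -5.25, 0.29]]
```

{"fn": "drive_tool", "kwargs": {
  "twist": [
    [0,0,0],
    [0,0,0],
    [0,0,0]
  ],
  "dp": [
    [0,0.15,0],
    [0,0.15,0],
    [0,0.15,0]
  ],
  "fingers": [1,1,1]
}}

```text
time_s: 12.45
tcp_pos: [0.5468, 0.1594, 0.1267]
orientation: [[-0.996, 0.072, -0.044], [0.084, 0.818, -0.569], [-0.005, -0.571, -0.821]]
contact_force: [2.8, 6.1, 3.2]
width: 0.0116
grasp_force: 55.0
```

{"fn": "drive_tool", "kwargs": {
  "twist": [
    [0.07,-0.006,0],
    [0.139,-0.012,0],
    [0.209,-0.018,0],
    [0.278,-0.024,0],
    [0.348,-0.03,0]
  ],
  "dp": [
    [-0.03,-0.34,1.0],
    [-0.07,-0.75,1.98],
    [-0.11,-1.23,2.92],
    [-0.16,-1.77,3.83],
    [-0.21,-2.38,4.7]
  ],
  "fingers": [1,1,1,1,1]
}}

```text
time_s: 12.95
tcp_pos: [0.5447, 0.1355, 0.1743]
orientation: [[-0.996, 0.084, -0.016], [0.086, 0.964, -0.253], [-0.006, -0.253, -0.967]]
contact_force: [0.5, 3.2, 4.1]
width: 0.0111
grasp_force: 55.0
```

```bash
cat > st.py <<'E'
from h import *
o=telemetry.get_obs(); R=o['orientation']; p=o['tcp_pos']
e=np.array([.525,-.0865]); y=np.array([.0872,.9962]); x=np.array([.9962,-.0872])
th=np.degrees(np.arctan2(-R[:2,2]@y,-R[2,2])); th=35-th
t=np.radians(th); n=np.array([(p[:2]-e)@y,p[2]])-np.array([[np.cos(t),-np.sin(t)],[np.sin(t),np.cos(t)]])@np.array([.1453,.0441])
print(o['time_s'],o['qpos'].round(2),'tilt',round(th,1),'notch-rim y,z',(n-[.101,.083]).round(4),'F',o['contact_force'].round(1),'boxx',round((p[:2]-e)@x,4))
E
python3 st.py
```

```text
12.95 [ 0.23  0.45 -0.88  1.61  0.55  1.43  0.73] tilt 20.3 notch-rim y,z [ 0.0009 -0.0005] F [0.5 3.2 4.1] boxx 0.0002
```

Tracking exactly on the rim. Continuing to 40° and then 60°.

{"fn": "drive_tool", "kwargs": {
  "twist": [
    [0.07,-0.006,0],
    [0.139,-0.012,0],
    [0.209,-0.018,0],
    [0.278,-0.024,0],
    [0.348,-0.03,0]
  ],
  "dp": [
    [-0.06,-0.66,0.83],
    [-0.12,-1.38,1.6],
    [-0.19,-2.15,2.33],
    [-0.26,-2.97,2.99],
    [-0.34,-3.83,3.6]
  ],
  "fingers": [1,1,1,1,1]
}}

```text
time_s: 13.45
tcp_pos: [0.5414, 0.0968, 0.2104]
orientation: [[-0.996, 0.087, 0.014], [0.088, 0.992, 0.092], [-0.006, 0.093, -0.996]]
contact_force: [-0.3, 1.9, 3.0]
width: 0.0119
grasp_force: 55.0
```

{"fn": "drive_tool", "kwargs": {
  "twist": [
    [0.07,-0.006,0],
    [0.139,-0.012,0],
    [0.209,-0.018,0],
    [0.278,-0.024,0],
    [0.348,-0.03,0]
  ],
  "dp": [
    [-0.08,-0.9,0.55],
    [-0.16,-1.84,1.03],
    [-0.25,-2.81,1.45],
    [-0.33,-3.81,1.79],
    [-0.42,-4.83,2.07]
  ],
  "fingers": [1,1,1,1,1]
}}

```text
time_s: 13.95
tcp_pos: [0.5372, 0.0481, 0.231]
orientation: [[-0.996, 0.079, 0.043], [0.089, 0.901, 0.425], [-0.005, 0.427, -0.904]]
contact_force: [1.4, 2.7, -1.8]
width: 0.0118
grasp_force: 55.0
```

{"fn": "drive_tool", "kwargs": {
  "twist": [
    [0,0,0],
    [0,0,0],
    [0,0,0],
    [0,0,0],
    [0,0,0]
  ],
  "dp": [
    [0,0,0],
    [0,0,0],
    [0,0,0],
    [0,0,0],
    [0,0,0]
  ],
  "fingers": [1,1,1,1,1]
}}

```text
time_s: 14.45
tcp_pos: [0.5373, 0.0486, 0.2309]
orientation: [[-0.996, 0.079, 0.042], [0.089, 0.902, 0.423], [-0.004, 0.425, -0.905]]
contact_force: [-0.1, 2.9, 9.5]
width: 0.0115
grasp_force: 55.0
```

```bash
python3 st.py
python3 - <<'E'
from h import *
c=cap('side'); d=cap('top'); s=np.zeros((560,800,3),np.uint8); s[:,:400]=cv2.resize(c['color'][120:260,285:385],None,fx=4,fy=4,interpolation=cv2.INTER_CUBIC); s[:,400:]=cv2.resize(d['color'][140:280,290:390],None,fx=4,fy=4,interpolation=cv2.INTER_CUBIC)
cv2.imwrite('pics/g6.png',s[:,:,::-1])
E
```

```text
14.45 [ 1.    0.32 -1.06  1.72 -0.17  1.21  1.51] tilt 60.2 notch-rim y,z [ 0.0007 -0.0001] F [-0.1  2.9  9.5] boxx 0.0005
```

View pics/g6.png

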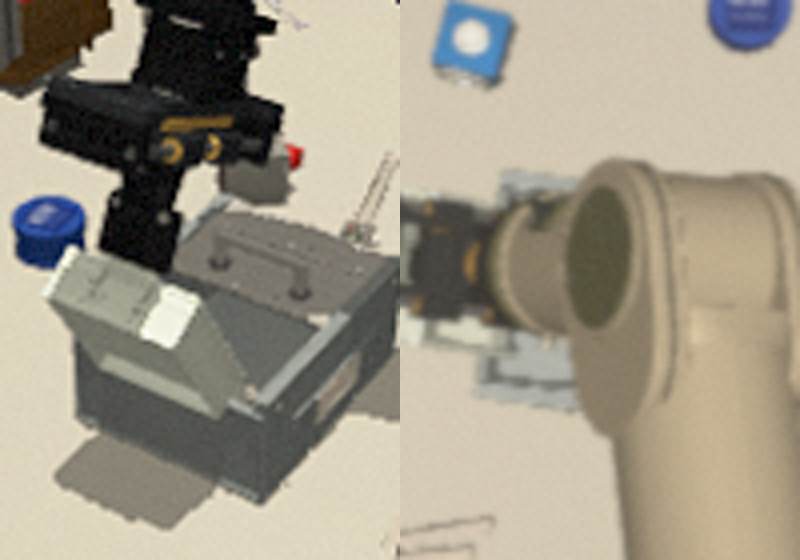

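The tray is at 60° and hooked. A tube end may be showing near (250,392), just below the lip. I'll tip a bit further and let them settle.

{"fn": "drive_tool", "kwargs": {
  "twist": [
    [0.07,-0.006,0],
    [0.139,-0.012,0],
    [0.209,-0.018,0],
    [0.209,-0.018,0],
    [0.209,-0.018,0]
  ],
  "dp": [
    [-0.09,-1.04,0.2],
    [-0.18,-2.08,0.34],
    [-0.27,-3.14,0.39],
    [-0.27,-3.14,0.39],
    [-0.27,-3.14,0.39]
  ],
  "fingers": [1,1,1,1,1]
}}

```text
time_s: 15.05
tcp_pos: [0.5345, 0.0168, 0.2348]
orientation: [[-0.996, 0.071, 0.057], [0.091, 0.792, 0.603], [-0.002, 0.606, -0.795]]
contact_force: [-1.0, 1.4, 10.0]
width: 0.0118
grasp_force: 55.0
```

```bash
python3 st.py
python3 - <<'E'
from h import *
c=cap('side'); cv2.imwrite('pics/g7.png',cv2.resize(c['color'][170:250,295:395],None,fx=7,fy=7,interpolation=cv2.INTER_CUBIC)[:,:,::-1])
E
```

```text
15.05 [ 1.14  0.41 -1.07  1.72 -0.31  1.24  1.69] tilt 72.3 notch-rim y,z [ 0.0006 -0.0001] F [-1.   1.4 10. ] boxx 0.0005
```

View pics/g7.png

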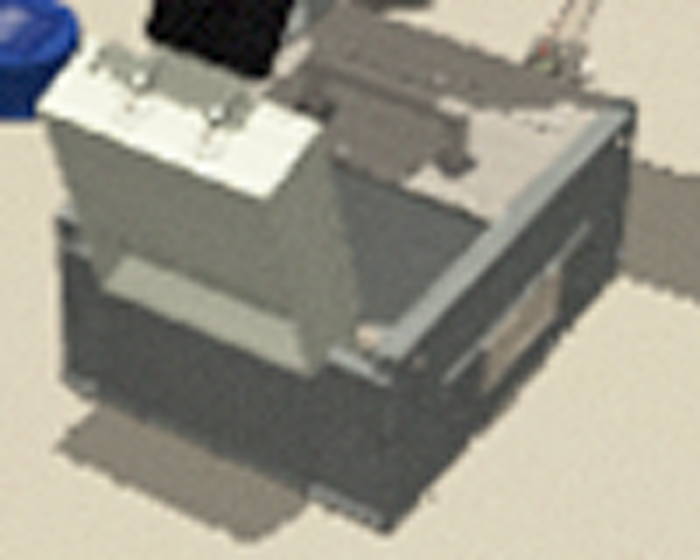

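The crop shows the tray at 72° and one tube end at about (370,335). I'll place that pixel by ray and check the depth map for tubes.

Run:
```python
from h import *
c=cap('side'); P=cloud(c); e=np.array([.525,-.0865]); y=np.array([.0872,.9962]); x=np.array([.9962,-.0872])
uv=(295+370/7-.4,170+335/7-.4)
for h in(.02,.04,.06,.08):
    p=plane(c,[uv],h)[0,:2]-e; print(h,(p@x).round(3),(p@y).round(3))
u,v=map(round,uv); print((u,v)); print(c['color'][v-4:v+5,u-5:u+6].tolist()[::2][1:4]); print(P[v-3:v+4,u-4:u+5,2].round(3))
```

```text
0.02 -0.022 0.019
0.04 -0.033 0.039
0.06 -0.045 0.059
0.08 -0.057 0.08
(347, 217)
[[[121, 122, 109], [126, 127, 115], [122, 125, 109], [117, 118, 108], [101, 105, 98], [103, 105, 99], [103, 102, 96], [102, 103, 95], [97, 101, 94], [107, 108, 103], [136, 138, 131]], [[125, 130, 114], [123, 123, 112], [118, 118, 106], [122, 123, 108], [187, 177, 158], [203, 191, 171], [192, 185, 168], [175, 174, 166], [165, 169, 160], [167, 168, 162], [166, 170, 162]], [[136, 139, 129], [144, 147, 134], [132, 133, 118], [119, 122, 108], [142, 137, 123], [159, 149, 133], [157, 149, 134], [162, 163, 155], [171, 176, 164], [168, 172, 160], [166, 169, 160]]]
[[0.103 0.102 0.099 0.006 0.005 0.005 0.006 0.008 0.011]
 [0.1   0.096 0.093 0.006 0.009 0.006 0.006 0.006 0.008]
 [0.096 0.093 0.006 0.006 0.024 0.008 0.007 0.009 0.101]
 [0.092 0.087 0.085 0.024 0.024 0.007   nan 0.1   0.104]
 [0.089 0.085 0.082 0.024 0.021 0.023 0.006 0.102 0.102]
 [0.086 0.079 0.076 0.02  0.019 0.019 0.1   0.101 0.102]
 [0.085 0.078 0.072 0.018 0.015 0.099 0.098 0.101 0.1  ]]
```

The tube end sits at z ≈ 0.02, on the box floor. Next I lift the tray a few mm and weigh it to confirm it is empty.

{"fn": "drive_tool", "kwargs": {
  "twist": [
    [0,0,0],
    [0,0,0],
    [0,0,0],
    [0,0,0],
    [0,0,0]
  ],
  "dp": [
    [0,0,0.3],
    [0,0,0.6],
    [0,0,0.7],
    [0,0,0.7],
    [0,0,0.7]
  ],
  "fingers": [1,1,1,1,1]
}}

```text
time_s: 15.65
tcp_pos: [0.5337, 0.0167, 0.2402]
orientation: [[-0.996, 0.07, 0.055], [0.089, 0.794, 0.601], [-0.001, 0.604, -0.797]]
contact_force: [-0.2, -0.6, -2.7]
width: 0.0116
grasp_force: 55.0
```

```bash
python3 st.py
python3 - <<'E'
from h import *
a=[]
for i in range(4): 
    viewer.capture('top'); a.append(telemetry.get_obs()['contact_force'])
print(np.mean(a,0))
c=cap('side'); P=cloud(c); e=np.array([.525,-.0865]); y=np.array([.0872,.9962]); x=np.array([.9962,-.0872])
Q=P[...,:2]-e; bx,by=Q@x,Q@y; m=(abs(bx)<.075)&(by>-.01)&(by<.095)&(P[...,2]<.06)
hsv=cv2.cvtColor(c['color'],cv2.COLOR_RGB2HSV)
tube=m&(P[...,2]>.014); print('tube px',tube.sum()); 
for n,k in (('red',((hsv[...,0]<8)|(hsv[...,0]>172))),('blue',(hsv[...,0]>100)&(hsv[...,0]<130))):
    q=m&k&(hsv[...,1]>120); print(n,q.sum(),np.c_[bx[q],by[q],P[q][:,2]].mean(0).round(3) if q.sum() else '')
E
```

```text
15.65 [ 1.15  0.4  -1.07  1.71 -0.31  1.25  1.69] tilt 72.1 notch-rim y,z [-0.      0.0054] F [-0.2 -0.6 -2.7] boxx -0.0003
[ 0.01390644 -0.08641606 -2.40275856]
tube px 10
red 0 
blue 0
```

Run:
```python
from h import *
a=[]
for i in range(24): 
    viewer.capture('top'); a.append(telemetry.get_obs()['contact_force'][2])
print(np.mean(a),np.std(a)/5)
```

```text
-2.3222494290464524 0.08665356008578337
```

The tray weighs 2.3 N, so it is empty. Reversing the arc.

{"fn": "drive_tool", "kwargs": {
  "twist": [
    [-0.139,0.012,0],
    [-0.278,0.024,0],
    [-0.417,0.036,0],
    [-0.556,0.049,0],
    [-0.695,0.061,0]
  ],
  "dp": [
    [0.18,2.1,-0.2],
    [0.36,4.16,-0.67],
    [0.53,6.13,-1.43],
    [0.69,7.97,-2.46],
    [0.84,9.65,-3.73]
  ],
  "fingers": [1,1,1,1,1]
}}

```text
time_s: 17.6
tcp_pos: [0.5429, 0.1135, 0.205]
orientation: [[-0.996, 0.088, 0.002], [0.088, 0.995, -0.047], [-0.006, -0.046, -0.999]]
contact_force: [-0.5, 0.3, -3.2]
width: 0.0118
grasp_force: 55.0
```

{"fn": "drive_tool", "kwargs": {
  "twist": [
    [-0.139,0.012,0],
    [-0.278,0.024,0],
    [-0.417,0.036,0],
    [-0.557,0.049,0],
    [-0.557,0.049,0]
  ],
  "dp": [
    [0.13,1.49,-1.2],
    [0.24,2.76,-2.5],
    [0.33,3.78,-3.8],
    [0.4,4.53,-5.0],
    [0.4,4.53,-5.0]
  ],
  "fingers": [1,1,1,1,1]
}}

```text
time_s: 18.1
tcp_pos: [0.5426, 0.1637, 0.1486]
orientation: [[-0.997, 0.058, -0.05], [0.076, 0.821, -0.566], [0.008, -0.568, -0.823]]
contact_force: [-1.3, 0.8, -3.5]
width: 0.012
grasp_force: 55.0
```

```bash
python3 st.py
```

```text
18.1 [-0.09  0.65 -0.77  1.49  0.78  1.72  0.53] tilt 0.4 notch-rim y,z [0.0048 0.0206] F [-1.3  0.8 -3.5] boxx -0.0042
```

{"fn": "drive_tool", "kwargs": {
  "twist": [
    [0,0,0],
    [0,0,0.05],
    [0,0,0.11],
    [0,0,0.18],
    [0,0,0.251]
  ],
  "dp": [
    [0,0.5,2],
    [-1,2.5,2.5],
    [-3,5.5,2.5],
    [-5.3,9,2.5],
    [-7.6,12.8,2]
  ],
  "fingers": [1,1,1,1,1]
}}

```text
time_s: 18.6
tcp_pos: [0.4694, 0.2869, 0.1746]
orientation: [[-0.986, -0.135, 0.095], [-0.165, 0.815, -0.555], [-0.002, -0.563, -0.826]]
contact_force: [0.2, 1.2, -2.4]
width: 0.0118
grasp_force: 55.0
```

{"fn": "drive_tool", "kwargs": {
  "twist": [
    [0,0,0],
    [0,0,0],
    [0,0,0],
    [0,0,0]
  ],
  "dp": [
    [0,0,-2],
    [0,0,-5],
    [0,0,-7],
    [0,0,-7]
  ],
  "fingers": [1,1,1,1]
}}

```text
time_s: 19.0
tcp_pos: [0.4693, 0.2844, 0.1013]
orientation: [[-0.987, -0.136, 0.09], [-0.163, 0.813, -0.559], [0.003, -0.566, -0.824]]
contact_force: [1.2, -0.1, -1.2]
width: 0.0119
grasp_force: 55.0
```

Run:
```python
from h import *
from scipy.spatial.transform import Rotation as R
o=telemetry.get_obs(); Rm=o['orientation']; D=np.array([[-.986,-.133,.097],[-.165,.809,-.564],[-.004,-.572,-.82]])
print(o['time_s'],o['tcp_pos'].round(4),'dp cm',((np.array([.4658,.2931,.0591])-o['tcp_pos'])*100).round(2),'rot',R.from_matrix(D@Rm.T).as_rotvec().round(3),o['contact_force'].round(1),o['moment'].round(2))
```

```text
19.0 [0.4693 0.2844 0.1013] dp cm [-0.35  0.87 -4.22] rot [-0.006 -0.008  0.002] [ 1.2 -0.1 -1.2] [ 1.12  0.07 -0.06]
```

{"fn": "drive_tool", "kwargs": {
  "twist": [
    [-0.006,-0.008,0],
    [-0.006,-0.008,0],
    [-0.006,-0.008,0],
    [-0.006,-0.008,0],
    [-0.006,-0.008,0]
  ],
  "dp": [
    [-0.3,0.8,-1],
    [-0.3,0.8,-2.2],
    [-0.3,0.8,-3.2],
    [-0.3,0.8,-3.8],
    [-0.3,0.8,-3.8]
  ],
  "fingers": [1,1,1,1,1]
}}

```text
time_s: 19.5
tcp_pos: [0.4669, 0.2932, 0.0649]
orientation: [[-0.987, -0.13, 0.099], [-0.163, 0.81, -0.563], [-0.007, -0.572, -0.82]]
contact_force: [0.4, -0.1, -2.9]
width: 0.0114
grasp_force: 55.0
```

{"fn": "drive_tool", "kwargs": {
  "twist": [
    [0,0,0],
    [0,0,0],
    [0,0,0],
    [0,0,0]
  ],
  "dp": [
    [0,0,-0.1],
    [0,0,-0.2],
    [0,0,-0.4],
    [0,0,-0.4]
  ],
  "fingers": [1,1,1,1]
}}

```text
time_s: 19.9
tcp_pos: [0.4671, 0.2936, 0.0617]
orientation: [[-0.987, -0.129, 0.1], [-0.163, 0.811, -0.562], [-0.008, -0.571, -0.821]]
contact_force: [-0.0, 0.4, -2.9]
width: 0.0115
grasp_force: 55.0
```

Run:
```python
from h import *
from scipy.spatial.transform import Rotation as R
o=telemetry.get_obs(); Rm=o['orientation']; D=np.array([[-.986,-.133,.097],[-.165,.809,-.564],[-.004,-.572,-.82]])
print(o['time_s'],o['tcp_pos'].round(4),'dp cm',((np.array([.4658,.2931,.0591])-o['tcp_pos'])*100).round(2),'rot',R.from_matrix(D@Rm.T).as_rotvec().round(3),o['contact_force'].round(1),o['moment'].round(2))
```

```text
19.9 [0.4671 0.2936 0.0617] dp cm [-0.13 -0.05 -0.26] rot [-0.002  0.004  0.002] [-0.   0.4 -2.9] [ 1.22  0.09 -0.05]
```

{"fn": "drive_tool", "kwargs": {
  "twist": [
    [0,0.004,0],
    [0,0.004,0],
    [0,0.004,0],
    [0,0.004,0]
  ],
  "dp": [
    [0,0,-0.15],
    [0,0,-0.25],
    [0,0,-0.3],
    [0,0,-0.3]
  ],
  "fingers": [1,1,1,1]
}}

```text
time_s: 20.3
tcp_pos: [0.4672, 0.2937, 0.0591]
orientation: [[-0.987, -0.132, 0.097], [-0.163, 0.81, -0.563], [-0.004, -0.571, -0.821]]
contact_force: [0.1, 0.5, 1.8]
width: 0.0121
grasp_force: 55.0
```

{"fn": "drive_tool", "kwargs": {
  "twist": [
    [0,0,0],
    [0,0,0],
    [0,0,0],
    [0,0,0],
    [0,0,0]
  ],
  "dp": [
    [0,0,0],
    [0,0,0],
    [0,0,0],
    [0,0,0],
    [0,0,0]
  ],
  "fingers": [0.85,0.7,0.55,0.5,0.5]
}}

```text
time_s: 20.8
tcp_pos: [0.4671, 0.2937, 0.0587]
orientation: [[-0.987, -0.132, 0.096], [-0.163, 0.811, -0.562], [-0.004, -0.571, -0.821]]
contact_force: [0.1, 0.3, 0.3]
width: 0.037
grasp_force: 0.0
```

{"fn": "drive_tool", "kwargs": {
  "twist": [
    [0,0,0],
    [0,0,0],
    [0,0,0],
    [0,0,0],
    [0,0,0]
  ],
  "dp": [
    [-0.1,0.6,0.9],
    [-0.35,2,2.9],
    [-0.65,4,5.8],
    [-1,6,8.7],
    [-1,6,12]
  ],
  "fingers": [0.5,0.5,0.5,0.5,0.5]
}}

```text
time_s: 21.3
tcp_pos: [0.4553, 0.3565, 0.18]
orientation: [[-0.986, -0.136, 0.097], [-0.167, 0.811, -0.561], [-0.002, -0.569, -0.822]]
contact_force: [1.0, 0.4, -0.8]
width: 0.0434
grasp_force: 0.0
```

{"fn": "drive_tool", "kwargs": {
  "twist": [
    [0,0,0],
    [0.13,0.02,0],
    [0.26,0.043,0],
    [0.39,0.064,0],
    [0.5,0.083,0]
  ],
  "dp": [
    [0,0,4],
    [0,-2,8],
    [1,-6,11],
    [2,-10,11],
    [3,-15,11]
  ],
  "fingers": [0.4,0.4,0.4,0.4,0.4]
}}

```text
time_s: 21.8
tcp_pos: [0.4792, 0.243, 0.2896]
orientation: [[-0.986, -0.162, 0.027], [-0.165, 0.97, -0.179], [0.003, -0.181, -0.983]]
contact_force: [1.5, -1.3, -0.1]
width: 0.0523
grasp_force: 0.0
```

{"fn": "drive_tool", "kwargs": {
  "twist": [
    [0.1,0.017,0],
    [0.1,0.017,-0.1],
    [0.1,0.017,-0.2],
    [0.1,0.017,-0.25],
    [0.1,0.017,-0.25]
  ],
  "dp": [
    [1,-5,0],
    [2,-10,0],
    [3,-15,0],
    [4,-19,0],
    [4,-22,0]
  ],
  "fingers": [0.4,0.4,0.4,0.4,0.4]
}}

```text
time_s: 22.3
tcp_pos: [0.5194, 0.0197, 0.2881]
orientation: [[-0.996, 0.087, -0.027], [0.089, 0.993, -0.084], [0.019, -0.086, -0.996]]
contact_force: [-0.2, 0.0, -1.2]
width: 0.0522
grasp_force: 0.0
```

```bash
cat > go.py <<'E'
from h import *
from scipy.spatial.transform import Rotation as R
o=telemetry.get_obs(); Rm=o['orientation']; D=np.array([[-.9962,.0872,0],[.0872,.9962,0],[0,0,-1]])
print(o['time_s'],o['qpos'].round(2),o['tcp_pos'].round(4),'dp cm',((np.array([.520,-.1115,.124])-o['tcp_pos'])*100).round(2),'rot',R.from_matrix(D@Rm.T).as_rotvec().round(3),o['width'])
E
python3 go.py
python3 - <<'E'
from h import *
import pickle
c=cap('top'); t=pickle.load(open('top.pkl','rb'))['color']; d=cv2.absdiff(t,c['color']).max(2)
for n,(u0,u1,v0,v1) in dict(stand=(405,480,150,200),block=(255,290,140,170),setter=(295,325,135,165),steps=(405,435,250,275),tray=(205,282,200,252),trayfront=(258,282,200,252)).items(): print(n,(d[v0:v1,u0:u1]>50).sum())
hsv=cv2.cvtColor(c['color'],cv2.COLOR_RGB2HSV)[185:243,305:348]; s=hsv[...,1]>110; print('red in box px',(s&((hsv[...,0]<8)|(hsv[...,0]>172))).sum(),'blue',(s&(hsv[...,0]>100)&(hsv[...,0]<130)).sum())
P=cloud(c)
h2=cv2.cvtColor(c['color'],cv2.COLOR_RGB2HSV)[205:252,228:280]; s=h2[...,1]>110; print('red in tray',(s&((h2[...,0]<8)|(h2[...,0]>172))).sum(),'blue',(s&(h2[...,0]>100)&(h2[...,0]<130)).sum())
g=(c['color'].max(2)<130); g[:, :205]=0; g[:,240:]=0; g[:210]=0; g[250:]=0
k,l,st,ce=cv2.connectedComponentsWithStats(g.astype(np.uint8)); i=1+np.argmax(st[1:,4]); print(st[i],plane(c,[ce[i]],.062),'was .4667 .2911')
E
```

```text
22.3 [ 0.65  0.2  -0.94  1.6   0.24  1.47  1.17] [0.5194 0.0197 0.2881] dp cm [  0.06 -13.12 -16.41] rot [ 0.084 -0.027  0.001] 0.0522097955869041
stand 0
block 0
setter 0
steps 0
tray 825
trayfront 427
red in box px 0 blue 0
red in tray 0 blue 0
[214 221  14  19 218] [[0.46791578 0.29184607 0.062     ]] was .4667 .2911
```

The tray is back within about 1 mm, its area shows no caps, and the bystanders are unmoved. Moving over the handle and checking the tubes on the way.

{"fn": "drive_tool", "kwargs": {
  "twist": [
    [0.084,-0.027,0],
    [0.084,-0.027,0],
    [0.084,-0.027,0],
    [0.084,-0.027,0],
    [0.084,-0.027,0]
  ],
  "dp": [
    [0,-4,0],
    [0,-8,0],
    [0.05,-12,0],
    [0.05,-13.1,0],
    [0.05,-13.1,0]
  ],
  "fingers": [0.4,0.4,0.4,0.4,0.4]
}}

```text
time_s: 22.85
tcp_pos: [0.5193, -0.109, 0.2878]
orientation: [[-0.996, 0.086, 0.0], [0.086, 0.996, 0.001], [-0.0, 0.001, -1.0]]
contact_force: [0.6, 0.6, -1.1]
width: 0.052
grasp_force: 0.0
```

```bash
python3 go.py
python3 - <<'E'
from h import *
e=np.array([.525,-.0865]); y=np.array([.0872,.9962]); x=np.array([.9962,-.0872])
for n in('side','top'):
    c=cap(n); P=cloud(c); Q=P[...,:2]-e; bx,by=Q@x,Q@y; m=(abs(bx)<.082)&(by>-.03)&(by<.1)&(P[...,2]<.075)
    hsv=cv2.cvtColor(c['color'],cv2.COLOR_RGB2HSV); print(n,'in-box px',m.sum(),'tube px',(m&(P[...,2]>.015)).sum(), 'max z',np.nanmax(P[m][:,2]))
    for k,w in (('red',((hsv[...,0]<8)|(hsv[...,0]>172))),('blue',(hsv[...,0]>100)&(hsv[...,0]<130))):
        q=m&w&(hsv[...,1]>90); print(k,q.sum()); 
        for i,s in enumerate(cv2.connectedComponentsWithStats(q.astype(np.uint8))[2][1:]): print(s)
    q=m&(P[...,2]>.017); k,l,s,ce=cv2.connectedComponentsWithStats(q.astype(np.uint8))
    for i in range(1,k):
        if s[i,4]>8: w=l==i; print('blob',s[i],bx[w].mean().round(3),by[w].mean().round(3),P[w][:,2].mean().round(3),np.ptp(bx[w]).round(3),np.ptp(by[w]).round(3))
E
```

```text
22.85 [ 0.89  0.19 -0.86  1.6   0.14  1.42  1.5 ] [ 0.5193 -0.109   0.2878] dp cm [  0.07  -0.25 -16.38] rot [-0.001  0.    -0.002] 0.05202399190685922
side in-box px 517 tube px 279 max z 0.07472419555201704
red 0
blue 15
[329 209   4   5  15]
blob [308 188  22  21 168] 0.081 0.018 0.048 0.004 0.113
blob [328 209  21  12  92] 0.011 0.026 0.023 0.075 0.017
top in-box px 771 tube px 139 max z 0.03361266530542917
red 20
[316 200   5   4  20]
blue 0
blob [314 200   8  26 109] 0.004 0.088 0.024 0.08 0.017
```

Two tubes are found on the box floor. The third is probably rolled under the cover, so I'll check that it isn't outside.

Run:
```python
from h import *
import pickle
e=np.array([.525,-.0865]); y=np.array([.0872,.9962]); x=np.array([.9962,-.0872])
for n in('side','top'):
    c=cap(n); P=cloud(c); t=pickle.load(open(n+'.pkl','rb')); 
    def red(c):
        h=cv2.cvtColor(c['color'],cv2.COLOR_RGB2HSV); return ((h[...,0]<8)|(h[...,0]>172))&(h[...,1]>110)&(h[...,2]>60)
    m=red(c)&~cv2.dilate(red(t).astype(np.uint8),np.ones((5,5))).astype(bool)
    g=red(t)&~red(c)
    for nm,q in(('new',m),('gone',g)):
        k,l,s,ce=cv2.connectedComponentsWithStats(q.astype(np.uint8))
        for i in range(1,k):
            if s[i,4]>5: print(n,nm,s[i],np.nanmedian(P[l==i],0).round(3))
    # objects raised on table around tray & box, changed since start
    P0=cloud(t); d=(P[...,2]>.01)&(P[...,2]<.03)&(abs(P0[...,2])<.006)&(P[...,0]>.3)&(P[...,0]<.75)&(P[...,1]>-.25)&(P[...,1]<.4)
    k,l,s,ce=cv2.connectedComponentsWithStats(d.astype(np.uint8))
    for i in range(1,k):
        if s[i,4]>20: print(n,'raised',s[i],np.nanmedian(P[l==i],0).round(3))
# tray interior now (top): heights along the floor
q=P[215:240,234:276]; print('tray interior z>.028 frac', np.nanmean(q[...,2]>.028), 'colour std',c['color'][218:238,234:262].std((0,1)).round(1))
```

```text
side new [471  70   8  11  12] [ 0.572 -2.762 -0.401]
side new [468  75   5   7  15] [ 0.587 -2.559 -0.369]
side new [474  76   5   7   7] [ 0.587 -2.987 -0.52 ]
side gone [339   0  65  35 169] [ 0.467 -0.056  0.617]
side gone [339  60  33  25  76] [ 0.502 -0.074  0.48 ]
side gone [296 278   6   7  28] [0.513 0.214 0.004]
top new [316 200   5   4  18] [ 0.565 -0.001  0.025]
top gone [246 217   4   3  12] [0.509 0.22  0.005]
top gone [230 218   6   4  17] [0.505 0.269 0.003]
tray interior z>.028 frac 0.0038095238095238095 colour std [ 2.4  4.1 13.4]
```

The tray is clear and nothing lies on the table, so the third tube is in the box under the cover. Closing the hatch.

{"fn": "drive_tool", "kwargs": {
  "twist": [
    [0,0,0],
    [0,0,0],
    [0,0,0],
    [0,0,0],
    [0,0,0]
  ],
  "dp": [
    [0,-0.2,-4],
    [0,-0.2,-8],
    [0.05,-0.2,-12],
    [0.05,-0.2,-15],
    [0.05,-0.2,-16.3]
  ],
  "fingers": [0.4,0.4,0.4,0.4,0.4]
}}

```text
time_s: 23.55
tcp_pos: [0.5186, -0.1081, 0.1221]
orientation: [[-0.997, 0.081, -0.003], [0.081, 0.997, 0.002], [0.003, 0.002, -1.0]]
contact_force: [0.1, -0.1, 0.5]
width: 0.0523
grasp_force: 0.0
```

{"fn": "drive_tool", "kwargs": {
  "twist": [
    [0,0,0],
    [0,0,0],
    [0,0,0],
    [0,0,0],
    [0,0,0]
  ],
  "dp": [
    [0,0,0],
    [0,0,0],
    [0,0,0],
    [0,0,0],
    [0,0,0]
  ],
  "fingers": [0.7,1,1,1,1],
  "squeeze": 20
}}

```text
time_s: 24.05
tcp_pos: [0.5203, -0.1101, 0.1254]
orientation: [[-0.996, 0.084, 0.001], [0.084, 0.996, -0.0], [-0.001, -0.0, -1.0]]
contact_force: [0.2, 0.3, -0.0]
width: 0.0202
grasp_force: 0.0
```

{"fn": "drive_tool", "kwargs": {
  "twist": [
    [0,0,0],
    [0,0,0],
    [0,0,0],
    [0,0,0],
    [0,0,0]
  ],
  "dp": [
    [0,0,0],
    [0,0,0],
    [0,0,0],
    [0,0,0],
    [0,0,0]
  ],
  "fingers": [1,1,1,1,1]
}}

```text
time_s: 24.55
tcp_pos: [0.52, -0.1101, 0.1248]
orientation: [[-0.997, 0.084, 0.001], [0.084, 0.997, 0.0], [-0.0, 0.0, -1.0]]
contact_force: [-1.3, -0.6, 5.8]
width: 0.0092
grasp_force: 20.0
```

{"fn": "drive_tool", "kwargs": {
  "twist": [
    [0,0,0],
    [0,0,0],
    [0,0,0],
    [0,0,0],
    [0,0,0]
  ],
  "dp": [
    [0.1,1,0],
    [0.26,3,0],
    [0.44,5,0],
    [0.6,7,0],
    [0.78,9,0]
  ],
  "fingers": [1,1,1,1,1]
}}

```text
time_s: 25.05
tcp_pos: [0.5282, -0.0197, 0.1248]
orientation: [[-0.996, 0.084, 0.001], [0.084, 0.996, -0.0], [-0.001, -0.0, -1.0]]
contact_force: [3.0, -2.5, 2.4]
width: 0.0093
grasp_force: 20.0
```

{"fn": "drive_tool", "kwargs": {
  "twist": [
    [0,0,0],
    [0,0,0],
    [0,0,0],
    [0,0,0],
    [0,0,0]
  ],
  "dp": [
    [0.04,0.5,0],
    [0.09,1,0],
    [0.13,1.5,0],
    [0.17,1.9,0],
    [0.17,1.9,0]
  ],
  "fingers": [1,1,1,1,1]
}}

```text
time_s: 25.55
tcp_pos: [0.5295, -0.006, 0.1247]
orientation: [[-0.996, 0.088, -0.0], [0.088, 0.996, -0.006], [-0.0, -0.006, -1.0]]
contact_force: [-0.8, -15.0, 8.9]
width: 0.009
grasp_force: 20.0
```

It stopped at 105 mm of travel, so the hatch is fully shut. Releasing and retreating.

{"fn": "drive_tool", "kwargs": {
  "twist": [
    [0,0,0],
    [0,0,0],
    [0,0,0],
    [0,0,0],
    [0,0,0]
  ],
  "dp": [
    [-0.03,-0.3,0],
    [-0.03,-0.3,0],
    [-0.03,-0.3,0],
    [-0.03,-0.3,0],
    [-0.03,-0.3,0]
  ],
  "fingers": [1,0.8,0.6,0.5,0.5]
}}

```text
time_s: 26.05
tcp_pos: [0.5286, -0.0034, 0.1241]
orientation: [[-0.997, 0.083, -0.001], [0.083, 0.997, 0.001], [0.001, 0.001, -1.0]]
contact_force: [0.5, 0.4, 0.1]
width: 0.0335
grasp_force: 0.0
```

{"fn": "drive_tool", "kwargs": {
  "twist": [
    [0,0,0],
    [0,0,0],
    [0,0,0],
    [0,0,0],
    [0,0,0]
  ],
  "dp": [
    [0,0,1],
    [0,0,4],
    [0,0,8],
    [0,0,12],
    [0,0,15]
  ],
  "fingers": [0.5,0.5,0.5,0.5,0.5]
}}

```text
time_s: 26.55
tcp_pos: [0.5292, -0.0033, 0.2777]
orientation: [[-0.997, 0.083, 0.002], [0.083, 0.997, 0.0], [-0.002, 0.001, -1.0]]
contact_force: [0.3, 0.5, 0.0]
width: 0.0432
grasp_force: 0.0
```

{"fn": "drive_tool", "kwargs": {
  "twist": [
    [0,0,0],
    [0,0,0],
    [0,0,0],
    [0,0,0],
    [0,0,0]
  ],
  "dp": [
    [0,0,4],
    [0,0,6],
    [0,-5,6],
    [0,-10,6],
    [0,-10,6]
  ],
  "fingers": [0.5,0.5,0.5,0.5,0.5]
}}

```text
time_s: 27.05
tcp_pos: [0.5283, -0.1117, 0.3344]
orientation: [[-0.996, 0.093, -0.001], [0.093, 0.996, -0.001], [0.001, -0.001, -1.0]]
contact_force: [-0.2, -0.0, 0.0]
width: 0.0435
grasp_force: 0.0
```

Run:
```python
from h import *
import pickle
e=np.array([.525,-.0875]); y=np.array([.0872,.9962]); x=np.array([.9962,-.0872])
for c in(pickle.load(open('side.pkl','rb')),cap('side')):
    P=cloud(c); z=P[...,2]; Q=P[...,:2]-e; bx,by=Q@x,Q@y; m=(abs(bx)<.05)&(abs(by)<.12)&(z>.115)&(z<.135); print('handle',m.sum(),bx[m].mean().round(4),by[m].mean().round(4))
c=cap('top'); t=pickle.load(open('top.pkl','rb'))['color']; d=cv2.absdiff(t,c['color']).max(2)
for n,(u0,u1,v0,v1) in dict(stand=(405,480,150,200),block=(255,290,140,170),setter=(295,325,135,165),steps=(405,435,250,275)).items(): print(n,(d[v0:v1,u0:u1]>50).sum())
g=(c['color'].max(2)<130); g[:, :205]=0; g[:,240:]=0; g[:210]=0; g[250:]=0
k,l,st,ce=cv2.connectedComponentsWithStats(g.astype(np.uint8)); i=1+np.argmax(st[1:,4]); print(st[i],plane(c,[ce[i]],.062))
o=telemetry.get_obs(); print(o['time_s'],o['tcp_pos'],o['joint_velocities'].round(3))
```

```text
handle 97 -0.0025 0.0771
handle 97 -0.0028 0.0871
stand 0
block 0
setter 0
steps 0
[214 221  14  19 219] [[0.46795865 0.29193964 0.062     ]]
27.15 [ 0.52880442 -0.10468621  0.33479574] [-0.032 -0.011 -0.042  0.009 -0.01  -0.004 -0.011]
```

The handle ended 10 mm beyond where it started, so the hatch had been ajar and is now fully shut. Handing in.

```bash
python3 -c "
from bench import order; print(order.sign_off())"
```

```text
the job is handed in; nothing more can be done
None
```

I've handed the job in: the tray went back empty within about 1 mm of where it stood, the hatch is fully shut and the bystanders haven't moved, but I saw only two tubes in the box; the third is presumably under the cover, as the tray weighed empty and I found none on the worktop.

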